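# Find the heat sink in the lidded tubs and set it on the amplifier board

### The job

Somewhere in the row of three identical lidded tubs is a finned heat sink. Starting with the tub at the robot's left, swing the lids right up one at a time, leaving each standing open, until you find it; keep any further lids shut, then lift the heat sink out and lay it fins up on the middle of the amplifier board's raised metal pad, lined up with the pad's long side. Set it down gently and let go; leave the other parts in their tubs and do not disturb the things on the bench.

Things in the scene. Friction and masses are not known exactly. Their poses are not given: they have to be found in the camera images.
- tub_1: first of three identical grey tubs fixed on a sloping stand 150 mm apart, at the robot's left (+y) end. 125 mm along the slope (x), 135 mm along the row (y), 55 mm high, walls and floor 4 mm. Origin: centre of the underside; x up the slope away from the robot, y along the row to the robot's left, z square to the sloping floor, leaning 30 degrees from vertical towards the robot
- tub_2: middle tub, same as tub_1. Each tub holds one part, lying on the tub's floor against its lower (near) wall, about the middle of the tub's width along the row
- tub_3: last tub, at the robot's right (-y) end, same as tub_1. A lid swung right up stands over its tub, leaning towards the robot, so that parts are taken out with the tool square to the sloping floor
- lid_1 (a joint): lid of tub_1, rad: 0 shut, grows as it swings up about its far, upper edge; stop at 1.85. The hinge is stiff (about 1 N at the tab): the lid stays where it is left
- lid_1_tab (a point): grip point on the front tab of lid_1 (125 x 135 x 5 mm plate): the tab, 16 mm wide along the row, 14 mm thick, sticks out 43 mm past the lid's near edge in its plane; the point is 25 mm past the edge, mid-thickness, 150 mm from the hinge line. Axes turn with the lid: x from tab to hinge, y along the row, z out of the lid's top
- lid_1_hinge (a point): centre of the hinge line of lid_1, on the tub's far upper rim; the lid turns about its y axis
- lid_2 (a joint): lid of tub_2, rad: 0 shut, grows as it swings up about its far, upper edge; stop at 1.85. The hinge is stiff (about 1 N at the tab): the lid stays where it is left
- lid_2_tab (a point): grip point on the front tab of lid_2 (125 x 135 x 5 mm plate): the tab, 16 mm wide along the row, 14 mm thick, sticks out 43 mm past the lid's near edge in its plane; the point is 25 mm past the edge, mid-thickness, 150 mm from the hinge line. Axes turn with the lid: x from tab to hinge, y along the row, z out of the lid's top
- lid_2_hinge (a point): centre of the hinge line of lid_2, on the tub's far upper rim; the lid turns about its y axis
- lid_3 (a joint): lid of tub_3, rad: 0 shut, grows as it swings up about its far, upper edge; stop at 1.85. The hinge is stiff (about 1 N at the tab): the lid stays where it is left
- lid_3_tab (a point): grip point on the front tab of lid_3 (125 x 135 x 5 mm plate): the tab, 16 mm wide along the row, 14 mm thick, sticks out 43 mm past the lid's near edge in its plane; the point is 25 mm past the edge, mid-thickness, 150 mm from the hinge line. Axes turn with the lid: x from tab to hinge, y along the row, z out of the lid's top
- lid_3_hinge (a point): centre of the hinge line of lid_3, on the tub's far upper rim; the lid turns about its y axis
- heatsink_mid (a point): the wanted part: bare aluminium finned heat sink, 70 mm long (x), 40 mm wide (y), 35 mm high (z), 8 mm base plate with five upright fins running along x, the outer two flush with the sides; 0.14 kg. It starts with x up the slope (its sides across the row are free, over 30 mm to the tub walls). Point: centre, 17.5 mm above its underside; z up from its underside. 
- transformer_mid (a point): transformer in another tub, dark steel core 70 x 24 x 40 mm with a copper winding 44 mm wide; not wanted. Point: centre, 17.5 mm above its underside; z up from its underside. 
- terminal_block_mid (a point): white terminal block in another tub, 70 x 40 x 28 mm; not wanted. Point: centre, 17.5 mm above its underside; z up from its underside. 
- pad (a point): centre of the top face of the raised bare aluminium pad, 95 mm (x) by 65 mm (y), standing 12 mm above a green amplifier board of 230 x 150 x 10 mm fixed on the bench; pad top 22 mm above the bench. z up. Parts up to 27 mm high stand on the board at its two x ends, over 80 mm from the pad's centre
- cup: bystander: brown cup, 72 mm across, 85 mm high, origin under its centre
- can: bystander: red can, 52 mm across, 150 mm high, origin under its centre
- tape: bystander: black tape roll lying flat, 90 mm across, 20 mm high, origin under its centre

How it is judged:
By the outcome, as a careful person would: the job done as asked, in the order asked, and still so for the second after the job is handed in, with the robot touching nothing.
It also fails if it takes over 67 s, if anything falls off the work surface, if the arm or the gripper's body presses on something with over 40 N, if the wrist force passes 120 N, or if a joint passes its speed limit or range.

### The arm

A 6-joint arm with a two-finger parallel gripper is mounted at the origin on the work surface. World frame = base frame: x ahead of the robot, y to its left, z up, the work surface at z = 0. Lengths are in mm, angles in rad, forces in N, time in s.
With the tool pointing down it reaches from about 350 to 875 mm from the base axis. Payload 4.2 kg.
Tool frame: the origin (TCP) lies at the very end of the fingers, on their centre line; the grasp point (between the pads) lies arm.grip_point_offset behind it (arm.grip_point_offset is the distance from the TCP to the grasp point, in mm); z points along the fingers, y is the line along which they close (so a half turn about z gives the same grasp; the last joint's range is limited). The gripper opens to 85 mm and grips with 20 to 120 N. Pads are 22 mm wide; open, the fingers measure 114 mm over their backs; the gripper's body (76 mm by 85 mm) begins 54 mm behind the grasp point. The pads swing forward as they close: fully open they stand 13 mm farther back than shut.
Start: joints at [-0.852, 0.385, 0.008, 0, -1.194, -0.259], TCP at [277.367, -560.06, 231.312] pointing down, gripper open.
Joint ranges: [-3.14, 3.14], [-1.21, 2.06], [-1.07, 1.41], [-3.16, 2.05], [-2.99, -0.16], [-3.1, 3.1]. Speed limits (rad/s): [2.79, 2.79, 3.14, 3.14, 3.14, 3.14].

### API

Orientations are given as a unit quaternion [x, y, z, w].
In Python, from bench import arm, cams, ticket gives the robot as it stands.
- The arm moves only by the tool servo_tool, never from a script. Its argument "commands" is a list that holds one entry, the list of rows, each a list of 7 numbers: the closure in counts, from 0 (fully open) to 255 (shut), then the shift along the tool's x, y, z in m, then the turn, a rotation vector about the tool's x, y, z in degrees. In form: [[[grip, x, y, z, ax, ay, az], ...]]. A call has 1 to 10 rows; each row shifts and turns the commanded pose from where the row before left it, along the tool's axes as they then stand; what a row does not reach is not made up. A row lasts 1/12 s, in which the tool goes at most 41.7 mm and 7.16 degrees, less where a joint would pass 70% of its speed; a pose out of reach is approached as far as the arm can. A call with a gripper value outside its range is refused whole. The fingers move at their own pace and stop on an object; the grip force is fixed at half the most. Time passes only in rows, so rows that do not move let the fingers close. It gives the time, the measured TCP pose, the force, the opening and the grip force at its end, in the units of the state.
- arm.read_state(): the state, without advancing time (a new reading comes with each control period).
- cams.get_image(name): name is "scene" or "top"; returns a dict with "frame" (400x640x3 uint8, blue, green, red), "K" (3x3 intrinsics, pixels), "k1" (the pictures are not rectified: a ray, as slopes to the right and down, at radius r is drawn at 1 + k1 r^2 times it, then the intrinsics apply), "T" (4x4, takes a point from camera to world coordinates). Camera axes: x right, y up, looking along -z (the intrinsics and any distortion apply to the point x, -y, -z); pixel columns grow to the right and rows downward; lengths in mm; the calibration is good to about 2 mm. A picture is of the moment at which its call begins. There is no depth.
- ticket.job_done(): hands the job in; it is judged then, once.
The state is a dict: "clock": time; "joints": joint angles; "joint_vel": joint speeds; "joint_efforts": joint torques, N m; "position": TCP position; "ee_rot": TCP orientation; "contact_force": force on the tool from outside, world axes, zero at the start; "wrist_torque": the same for the moment, N m; "gripper_width": finger opening in mm; "grasp_force": force on a finger pad.
Only numpy, scipy, OpenCV 4.12 (cv2) and the standard library are available. Lean on these libraries where they do the work, as an engineer would, in place of code of your own. Each camera call takes 0.05 s, during which the arm holds its last target. There are 200 camera calls.

## Working session

There is one attempt and no reset: what is moved stays moved. The work goes in short steps, Python scripts to look and compute and a tool call to move; the robot and the scene stay as the last step left them, time stands still between calls to the robot, and variables do not carry over. Pictures are saved under pics/ and viewed, at most 10 in all, crops included, and the job is handed in when it is done.

Besides the shell and the picture viewer there is one more tool, called after "Request:" as name(argument=value, ...), one argument or row to a line, values as JSON. servo_tool: Moves the arm, as the interface text tells. Its arguments: {"type":"object","properties":{"commands":{"type":"array","items":{"type":"array","items":{"type":"array","items":{"type":"number"}}}}},"required":["commands"]}

```bash
mkdir -p pics; ls; cat > h.py <<'E'
import numpy as np, cv2
from bench import arm, cams, ticket
from scipy.spatial.transform import Rotation as R
def snap(n,f,crop=None,s=1):
    d=cams.get_image(n); im=d["frame"]
    np.savez('pics/cal_'+n+'.npz',K=d["K"],k1=d["k1"],T=d["T"])
    if crop: x0,y0,x1,y1=crop; im=im[y0:y1,x0:x1]
    if s!=1: im=cv2.resize(im,None,fx=s,fy=s,interpolation=cv2.INTER_CUBIC)
    cv2.imwrite('pics/'+f,im)
def cal(n): return np.load('pics/cal_'+n+'.npz')
def ray(n,u,v):
    c=cal(n);K=c["K"];k=float(c["k1"]);T=c["T"]
    p=np.array([(u-K[0,2])/K[0,0],(v-K[1,2])/K[1,1]]);q=p.copy()
    for _ in range(30): q=p/(1+k*(q@q))
    d=T[:3,:3]@np.array([q[0],-q[1],-1.]); return T[:3,3],d/np.linalg.norm(d)
def proj(n,P):
    c=cal(n);K=c["K"];k=float(c["k1"]);T=c["T"]
    p=T[:3,:3].T@(np.asarray(P,float)-T[:3,3]); q=np.array([p[0],-p[1]])/-p[2]
    q=q*(1+k*(q@q)); return K[:2,:2]@q+K[:2,2]
def atz(n,u,v,z):
    o,d=ray(n,u,v); return o+d*(z-o[2])/d[2]
def tri(a,b):
    A=[];B=[]
    M=np.zeros((3,3));r=np.zeros(3)
    for n,u,v in (a,b):
        o,d=ray(n,u,v);P=np.eye(3)-np.outer(d,d);M+=P;r+=P@o
    return np.linalg.solve(M,r)
E
python3 - <<'E'
from h import *
np.set_printoptions(precision=3,suppress=True)
snap("scene","s0.png");snap("top","t0.png")
for n in("scene","top"):
    c=cal(n);print(n,c["K"].tolist(),c["k1"],c["T"].round(3).tolist())
print(arm.read_state(),arm.grip_point_offset)
E
```

```text
pics
scene [[369.35851568483474, 0.0, 319.1618251316844], [0.0, 369.35851568483474, 203.89866578887012], [0.0, 0.0, 1.0]] 0.012336765699670696 [[-0.396, -0.713, 0.579, 1039.731], [0.918, -0.297, 0.263, 194.865], [-0.015, 0.636, 0.772, 806.071], [0.0, 0.0, 0.0, 1.0]]
top [[425.7524026897218, 0.0, 313.197623806583], [0.0, 425.7524026897218, 202.6372733754909], [0.0, 0.0, 1.0]] 0.023505656340660524 [[-0.001, 0.998, -0.059, 453.447], [-1.0, -0.001, 0.004, -62.056], [0.004, 0.059, 0.998, 1068.951], [0.0, 0.0, 0.0, 1.0]]
{'clock': 0.1, 'joints': array([-0.852,  0.385,  0.007, -0.   , -1.194, -0.259]), 'joint_vel': array([-0.002, -0.002,  0.005,  0.002,  0.001, -0.001]), 'joint_efforts': array([ -0.001, -39.332,  18.893,   4.198,  -0.003,   0.   ]), 'position': array([ 277.145, -559.619,  230.341]), 'ee_rot': array([-0.228,  0.974,  0.001, -0.   ]), 'contact_force': array([-0.208, -0.178,  0.194]), 'wrist_torque': array([-0.001,  0.018, -0.001]), 'grasp_force': 0.0, 'gripper_width': 85.17412605461887} 18.700000000000003
```

View pics/s0.png

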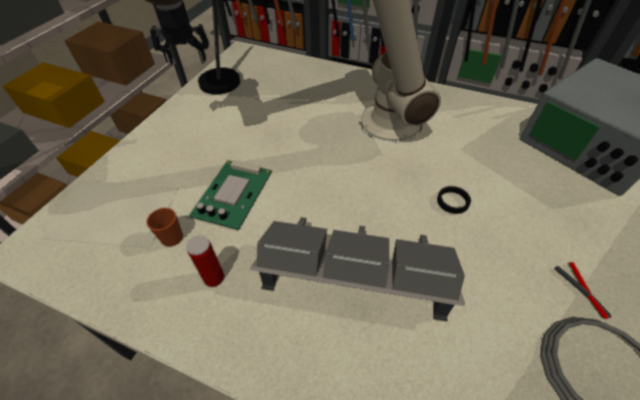

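View pics/t0.png

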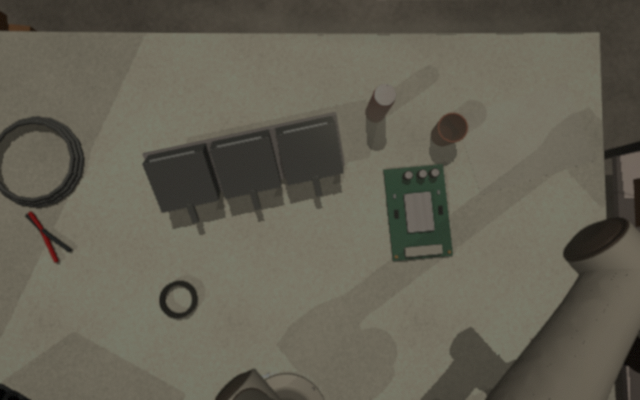

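The scene view shows the tub row at about (250–465, 215–300) with the tabs pointing at the robot, the board at (232,193), the can at (205,262), the cup at (165,227) and the tape at (453,200). In the top view, tub_1 is at (182,180), tub_2 at (246,165), tub_3 at (310,150) and the pad at (419,212). I'll enlarge crops for the fit.

```bash
python3 - <<'E'
import cv2
a=cv2.imread('pics/t0.png')[105:240,140:350];b=cv2.imread('pics/s0.png')[210:310,250:470]
a=cv2.convertScaleAbs(cv2.resize(a,(798,513),interpolation=cv2.INTER_CUBIC),alpha=1.8)
b=cv2.convertScaleAbs(cv2.resize(b,None,fx=3.6,fy=3.6,interpolation=cv2.INTER_CUBIC),alpha=1.5)
cv2.imwrite('pics/t0c.png',a);cv2.imwrite('pics/s0c.png',b)
E
```

```text
(no output)
```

View pics/t0c.png

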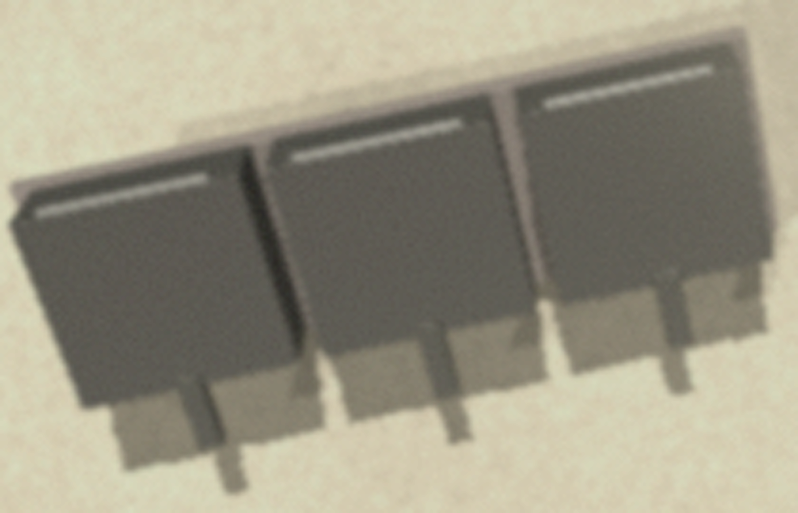

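View pics/s0c.png

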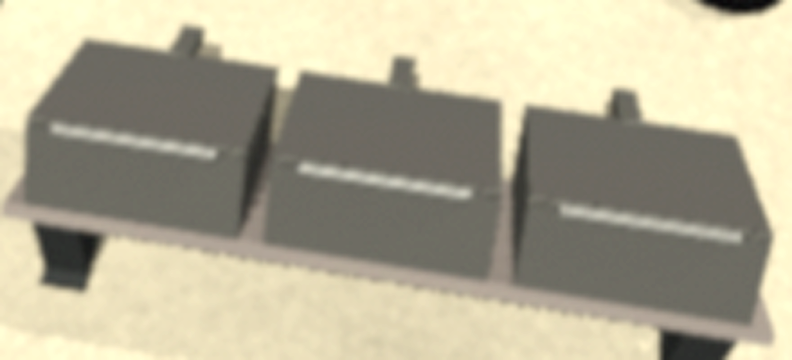

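The crops show the near lid corners, far edges and tab ends of all three lids clearly in both views. I'll fit the row's pose to them.

```bash
cat > fit.py <<'E'
from h import *
from scipy.optimize import least_squares
def frame(p):
    Rz=R.from_euler('z',p[3]).as_matrix(); c,s=np.cos(np.pi/6),np.sin(np.pi/6)
    return Rz@np.array([[c,0,-s],[0,1,0],[s,0,c]])   # cols: slope x, row y, normal
def pt(p,i,x,y,z): # lid-local rel. hinge of tub i (1..3); x up slope
    return np.array(p[:3])+frame(p)@np.array([x,y+150*(2-i),z])
if __name__=="__main__":
    np.set_printoptions(precision=2,suppress=True)
    obs=[]
    T=lambda a,b:(140+a/3.8,105+b/3.8); S=lambda a,b:(250+a/3.6,210+b/3.6)
    for i,l,r in((1,(82,405),(300,358)),(2,(328,353),(537,312)),(3,(560,300),(771,260))):
        obs+=[("top",T(*l),i,-125,67.5,5),("top",T(*r),i,-125,-67.5,5)]
    for i,nl,nr,tab in((1,(737,137),(527,107),(623,92)),(2,(501,101),(300,73),(403,60)),(3,(277,69),(88,40),(190,29))):
        obs+=[("scene",S(*nl),i,-125,67.5,5),("scene",S(*nr),i,-125,-67.5,5),("scene",S(*tab),i,-168,0,9)]
    for i,fl,fr in((1,(770,233),(517,200)),(2,(500,192),(275,160)),(3,(245,150),(28,115))):
        obs+=[("scene",S(*fl),i,0,67.5,0),("scene",S(*fr),i,0,-67.5,0)]
    f=lambda p:np.concatenate([proj(n,pt(p,i,x,y,z))-uv for n,uv,i,x,y,z in obs])
    g=atz("top",246,150,150); r=least_squares(f,[g[0],g[1],150,0.2],x_scale=[10,10,10,.1],loss='soft_l1')
    print(r.x); print(f(r.x).reshape(-1,2)); np.save('row.npy',r.x)
    for i in 1,2,3: print(i,'hinge',pt(r.x,i,0,0,0),'tab',pt(r.x,i,-150,0,2.5))
    h=10;
    print('pad', [atz("top",u,v,22) for u,v in((404,193),(432,192),(434,231),(407,233))])
E
python3 fit.py
python3 - <<'E'
import cv2
a=cv2.imread('pics/t0.png')[155:270,375:465]
cv2.imwrite('pics/pad.png',cv2.resize(a,None,fx=5,fy=5,interpolation=cv2.INTER_CUBIC))
E
```

```text
[644.71  98.16 131.12   0.21]
[[-0.17  0.61]
 [-0.53  0.81]
 [-1.59  0.78]
 [-0.11 -0.51]
 [ 0.09  1.31]
 [ 0.69 -0.19]
 [-0.5  -0.05]
 [-0.89 -0.72]
 [ 0.24 -1.25]
 [-0.03 -0.02]
 [-0.11 -0.8 ]
 [ 0.37 -1.49]
 [ 0.2  -0.62]
 [-0.72 -0.73]
 [ 1.25 -1.61]
 [-0.15  3.42]
 [ 2.39  1.47]
 [-0.19  2.5 ]
 [-1.72  0.92]
 [-0.31  2.57]
 [-0.81  2.4 ]]
1 hinge [613.28 244.83 131.12] tab [485.03 217.34  58.28]
2 hinge [644.71  98.16 131.12] tab [516.47  70.68  58.28]
3 hinge [676.15 -48.51 131.12] tab [547.91 -75.99  58.28]
pad [array([ 539.36, -290.29,   22.  ]), array([ 541.75, -359.25,   22.  ]), array([ 445.81, -362.4 ,   22.  ]), array([ 440.96, -296.24,   22.  ])]
```

View pics/pad.png

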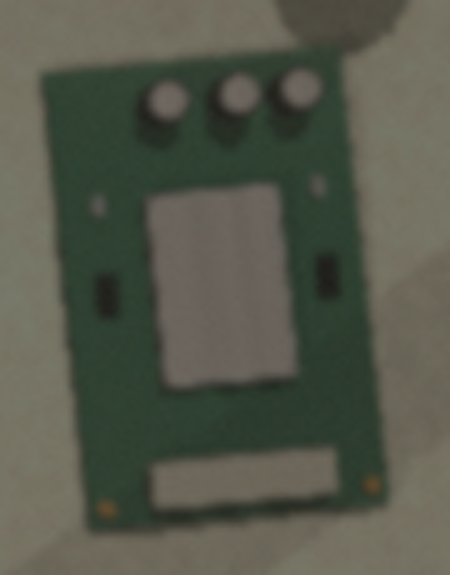

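The crop shows the pad's corners at full-frame (404.4,194.4), (430.6,191.8), (434.4,230.4) and (408,232.6). The board parts stand at its two x ends. Next I'll refine the fit and write a planner that prints rows.

```bash
sed -i 's/i,0,67.5,0),("scene",S(\*fr),i,0,-67.5,0)/i,0,67.5,5),("scene",S(*fr),i,0,-67.5,5)/' fit.py
sed -i 's/((404,193),(432,192),(434,231),(407,233))/((404.4,194.4),(430.6,191.8),(434.4,230.4),(408,232.6))/' fit.py
python3 fit.py
cat > plan.py <<'E'
from h import *
from fit import frame,pt
row=np.load('row.npy')
def tool(pitch,yaw):  # pitch below horizontal (deg), tool y along row-left
    a=np.radians(pitch); z=np.array([np.cos(a)*np.cos(yaw),np.cos(a)*np.sin(yaw),-np.sin(a)])
    y=np.array([-np.sin(yaw),np.cos(yaw),0]); return R.from_matrix(np.c_[np.cross(y,z),y,z])
def gp(P,rot,off=18.7): return np.array(P)+off*rot.as_matrix()[:,2]   # TCP for a grasp point
def rows(wps,start=None,chunk=10):
    """wps: (pos,rot,grip,maxstep_mm) or ('wait',grip,n). prints rows"""
    s=arm.read_state(); p,q=(s["position"],R.from_quat(s["ee_rot"])) if start is None else start
    out=[]
    for w in wps:
        if w[0] is 'wait': out+=[[w[1]]+[0]*6]*w[2]; continue
        P,Q,g,st=w; v=(q.inv()*Q).as_rotvec(degrees=True); P=np.array(P)
        n=max(int(np.ceil(max(np.linalg.norm(P-p)/st,np.linalg.norm(v)/6.5))),1); p0,q0=p,q
        for k in range(1,n+1):
            pk=p0+(P-p0)*k/n; qk=q0*R.from_rotvec(v*k/n,degrees=True)
            d=np.round(q.inv().apply(pk-p)/1000,4); a=np.round((q.inv()*qk).as_rotvec(degrees=True),1)
            p=p+q.apply(d*1000); q=q*R.from_rotvec(a,degrees=True); out.append([g,*d.tolist(),*a.tolist()])
    for i in range(0,len(out),chunk): print('[['+','.join('['+','.join('%g'%(x+0) for x in r)+']' for r in out[i:i+chunk])+']]')
    return p,q
E
sed -i "s/w\[0\] is 'wait'/isinstance(w[0],str)/" plan.py
python3 - <<'E'
from plan import *
Y=row[3]; tab=pt(row,1,-150,0,2.5); q=tool(60,Y)
pre=gp(tab,q)-60*q.as_matrix()[:,2]
rows([((430,-150,230),tool(85,Y+.1),0,38),(pre,q,0,38)])
print(pre,gp(tab,q))
E
```

```text
[645.16  98.28 129.57   0.21]
[[ 0.03  0.47]
 [-0.41  0.67]
 [-1.49  0.64]
 [-0.1  -0.65]
 [ 0.09  1.17]
 [ 0.6  -0.32]
 [-0.68  0.46]
 [-1.   -0.2 ]
 [ 0.1  -0.75]
 [-0.13  0.49]
 [-0.16 -0.28]
 [ 0.29 -0.99]
 [ 0.16 -0.09]
 [-0.71 -0.19]
 [ 1.23 -1.09]
 [ 0.21  1.83]
 [ 2.66 -0.07]
 [ 0.07  0.96]
 [-1.54 -0.58]
 [-0.14  1.08]
 [-0.72  0.94]]
1 hinge [613.68 244.94 129.57] tab [485.45 217.41  56.74]
2 hinge [645.16  98.28 129.57] tab [516.92  70.75  56.74]
3 hinge [676.64 -48.38 129.57] tab [548.4  -75.91  56.74]
pad [array([ 535.89, -291.23,   22.  ]), array([ 542.24, -355.81,   22.  ]), array([ 447.28, -363.4 ,   22.  ]), array([ 441.93, -298.7 ,   22.  ])]
[[[0,-0.0266,0.0249,0.0001,0,-0.4,0.7],[0,-0.0262,0.0253,0.0002,0.1,-0.4,0.7],[0,-0.0259,0.0256,0.0004,0,-0.5,0.7],[0,-0.0257,0.0259,0.0006,0.1,-0.4,0.7],[0,-0.0253,0.0262,0.0008,0,-0.4,0.7],[0,-0.0249,0.0265,0.0009,0,-0.4,0.7],[0,-0.0247,0.0268,0.0011,0.1,-0.4,0.7],[0,-0.0243,0.0271,0.0013,0,-0.4,0.8],[0,-0.0239,0.0275,0.0014,0.1,-0.5,0.7],[0,-0.0235,0.0278,0.0015,0,-0.4,0.7]]]
[[[0,-0.0232,0.028,0.0017,0,-0.4,0.7],[0,-0.0229,0.0283,0.0019,0.1,-0.4,0.7],[0,-0.012,0.0304,0.0136,0.2,-2.3,0.5],[0,-0.0112,0.0306,0.0139,0.1,-2.2,0.5],[0,-0.0104,0.0308,0.0143,0.2,-2.3,0.5],[0,-0.0095,0.0308,0.0146,0.1,-2.3,0.5],[0,-0.0087,0.031,0.015,0.2,-2.3,0.5],[0,-0.0078,0.031,0.0151,0.1,-2.2,0.5],[0,-0.007,0.0312,0.0154,0.2,-2.3,0.5],[0,-0.006,0.0313,0.0155,0.1,-2.3,0.5]]]
[[[0,-0.0052,0.0314,0.0157,0.2,-2.2,0.5],[0,-0.0042,0.0314,0.0157,0.2,-2.3,0.5],[0,-0.0034,0.0316,0.0158,0.1,-2.3,0.5]]]
[465.25528518 213.08033357  92.50218428] [494.58725352 219.37601725  40.54066005]
```

Request:
servo_tool(
  commands=[
    [[0, -0.026, 0.025, 0.0005, 0, -0.4, 0.7], [0, -0.026, 0.025, 0.0005, 0, -0.4, 0.7], [0, -0.026, 0.0255, 0.0005, 0, -0.4, 0.7], [0, -0.0255, 0.026, 0.0005, 0, -0.4, 0.7], [0, -0.0255, 0.026, 0.001, 0, -0.4, 0.7], [0, -0.025, 0.0265, 0.001, 0, -0.4, 0.7], [0, -0.0245, 0.027, 0.001, 0, -0.4, 0.7], [0, -0.0245, 0.027, 0.001, 0, -0.4, 0.7], [0, -0.024, 0.0275, 0.0015, 0, -0.4, 0.7], [0, -0.0235, 0.028, 0.0015, 0, -0.4, 0.7]],
  ],
)

```text
clock: 0.93
position: [404.1, -217.2, 230.1]
ee_rot: [-0.167, 0.985, 0.008, 0.034]
contact_force: [0.5, -1.5, -0.8]
gripper_width: 85.6
grasp_force: 0.0
```

Request:
servo_tool(
  commands=[
    [[0, -0.023, 0.028, 0.0015, 0, -0.4, 0.7], [0, -0.023, 0.028, 0.002, 0, -0.4, 0.7], [0, -0.012, 0.0305, 0.0135, 0.2, -2.3, 0.5], [0, -0.011, 0.0305, 0.014, 0.1, -2.3, 0.5], [0, -0.0105, 0.031, 0.0145, 0.2, -2.3, 0.5], [0, -0.0095, 0.031, 0.0145, 0.1, -2.3, 0.5], [0, -0.0085, 0.031, 0.015, 0.2, -2.3, 0.5], [0, -0.008, 0.031, 0.015, 0.1, -2.3, 0.5], [0, -0.007, 0.031, 0.0155, 0.2, -2.3, 0.5], [0, -0.006, 0.0315, 0.0155, 0.1, -2.3, 0.5]],
  ],
)

```text
clock: 1.77
position: [456.6, 80.5, 144.0]
ee_rot: [-0.12, 0.975, 0.015, 0.187]
contact_force: [2.1, -1.5, 0.9]
gripper_width: 85.6
grasp_force: 0.0
```

Request:
servo_tool(
  commands=[
    [[0, -0.005, 0.0315, 0.0155, 0.2, -2.2, 0.5], [0, -0.004, 0.0315, 0.0155, 0.2, -2.3, 0.5], [0, -0.0035, 0.0315, 0.016, 0.1, -2.3, 0.5], [0, 0, 0, 0, 0, 0, 0]],
  ],
)

```text
clock: 2.1
position: [465.8, 110.4, 149.0]
ee_rot: [-0.11, 0.971, -0.001, 0.214]
contact_force: [0.4, -0.9, -0.1]
gripper_width: 85.4
grasp_force: 0.0
```

```bash
python3 - <<'E'
from plan import *
s=arm.read_state(); print(s["joints"].round(3),s["position"],R.from_quat(s["ee_rot"]).as_matrix().round(3))
snap("scene","s1.png",(200,0,520,320),1.8)
E
```

```text
[ 0.5    0.043 -1.034  1.056 -0.186 -2.861] [465.81837783 110.36578557 149.02026887] [[-0.884 -0.213  0.416]
 [-0.214  0.976  0.044]
 [-0.415 -0.05  -0.909]]
```

View pics/s1.png

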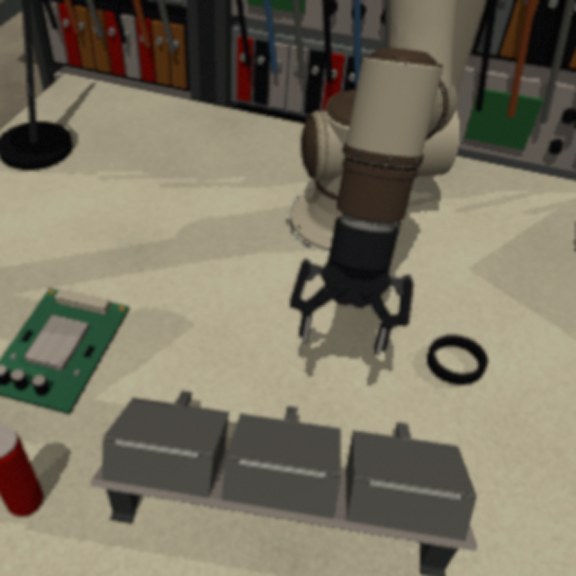

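The picture shows the gripper free above the bench, in front of tub_1 and tub_2, with nothing touched. Joint 5 is at its upper limit, so the wrist is nearly straight. I'll back off to get a second joint reading and fit the arm geometry.

Request:
servo_tool(
  commands=[
    [[0, 0, 0, -0.03, 0, 5, 0], [0, 0, 0, -0.03, 0, 5, 0], [0, 0, 0, -0.03, 0, 5, 0], [0, 0, 0, -0.02, 0, 5, 0], [0, 0, 0, 0, 0, 4, 0], [0, 0, 0, 0, 0, 0, 0]],
  ],
)

```text
clock: 2.65
position: [471.2, 93.1, 220.6]
ee_rot: [-0.09, 0.989, -0.036, 0.109]
contact_force: [0.8, 0.2, -0.3]
gripper_width: 85.3
grasp_force: 0.0
```

```bash
cat > kin.py <<'E'
from plan import *
def rot(a,t): return R.from_rotvec(np.array(a,float)*t).as_matrix()
def fk(q,p,sg=(1,1,1)):
    h,a1,L1,e,L2,d=p; s4,s5,s6=sg
    A=rot([0,0,1],q[0]); B=A@rot([0,1,0],q[1]); C=A@rot([0,1,0],q[1]-q[2])
    P=np.array([0,0,h])+A@[a1,0,0]+B@[0,0,L1]+C@[L2,0,e]
    W=C@rot([1,0,0],s4*q[3])@rot([0,1,0],s5*q[4])
    T=W@rot([1,0,0],s6*q[5]); return P+T@[d,0,0],T   # tool axis = local x
E
python3 - <<'E'
from kin import *
import itertools
s=arm.read_state(); print(s["joints"].round(4).tolist(),s["position"].round(1).tolist(),s["ee_rot"].round(4).tolist())
st=[([-.852,.385,.0075,0,-1.194,-.259],[277.145,-559.619,230.341],[-.228,.974,.001,0]),
([0.5,0.043,-1.034,1.056,-0.186,-2.861],[465.82,110.37,149.02],[-.11,.971,-.001,.214]),
(s["joints"],s["position"],s["ee_rot"])]
for sg in itertools.product((1,-1),repeat=3):
    print(sg,[ (fk(q,[0]*6,sg)[1].T@R.from_quat(o).as_matrix()).round(2).tolist() for q,p,o in st])
E
```

```text
[0.6408, 0.0428, -0.5794, 0.2429, -0.8126, -2.1857] [471.2, 93.1, 220.6] [-0.09, 0.9893, -0.036, 0.1095]
(1, 1, 1) [[[-0.18, -0.66, -0.73], [-0.98, 0.07, 0.18], [-0.07, 0.75, -0.66]], [[-0.18, 0.04, 0.98], [0.88, -0.43, 0.18], [0.43, 0.9, 0.04]], [[-0.96, 0.27, 0.01], [-0.06, -0.26, 0.96], [0.26, 0.93, 0.27]]]
(1, 1, -1) [[[-0.18, -0.66, -0.73], [-0.89, 0.43, -0.17], [0.43, 0.62, -0.66]], [[-0.18, 0.04, 0.98], [0.52, -0.85, 0.13], [0.84, 0.53, 0.13]], [[-0.96, 0.27, 0.01], [-0.22, -0.79, -0.57], [-0.15, -0.55, 0.82]]]
(1, -1, 1) [[[0.0, -0.0, 1.0], [-0.87, 0.5, 0.0], [-0.5, -0.87, -0.0]], [[0.08, 0.31, 0.95], [0.89, -0.45, 0.08], [0.45, 0.84, -0.31]], [[0.15, 0.31, 0.94], [0.64, -0.75, 0.15], [0.75, 0.58, -0.31]]]
(1, -1, -1) [[[0.0, -0.0, 1.0], [-1.0, -0.0, 0.0], [0.0, -1.0, -0.0]], [[0.08, 0.31, 0.95], [0.51, -0.83, 0.23], [0.86, 0.47, -0.22]], [[0.15, 0.31, 0.94], [-0.92, -0.29, 0.24], [0.35, -0.9, 0.24]]]
(-1, 1, 1) [[[-0.18, -0.66, -0.73], [-0.98, 0.07, 0.18], [-0.07, 0.75, -0.66]], [[-0.1, 0.35, 0.93], [-0.85, -0.51, 0.1], [0.51, -0.78, 0.35]], [[-0.82, 0.58, -0.05], [-0.37, -0.45, 0.82], [0.45, 0.69, 0.58]]]
(-1, 1, -1) [[[-0.18, -0.66, -0.73], [-0.89, 0.43, -0.17], [0.43, 0.62, -0.66]], [[-0.1, 0.35, 0.93], [-0.99, -0.02, -0.1], [-0.02, -0.94, 0.35]], [[-0.82, 0.58, -0.05], [-0.3, -0.5, -0.82], [-0.5, -0.65, 0.58]]]
(-1, -1, 1) [[[0.0, -0.0, 1.0], [-0.87, 0.5, 0.0], [-0.5, -0.87, -0.0]], [[0.0, -0.0, 1.0], [-0.85, -0.53, -0.0], [0.53, -0.85, -0.0]], [[0.0, 0.0, 1.0], [0.33, -0.94, 0.0], [0.94, 0.33, -0.0]]]
(-1, -1, -1) [[[0.0, -0.0, 1.0], [-1.0, -0.0, 0.0], [0.0, -1.0, -0.0]], [[0.0, -0.0, 1.0], [-1.0, 0.0, 0.0], [-0.0, -1.0, -0.0]], [[0.0, 0.0, 1.0], [-1.0, -0.0, 0.0], [0.0, -1.0, 0.0]]]
```

Request:
servo_tool(
  commands=[
    [[0, 0, -0.03, -0.03, 0, 3, 0], [0, 0, -0.03, -0.03, 0, 3, 0], [0, 0, -0.03, -0.03, 0, 3, 0], [0, 0, -0.03, -0.03, 0, 3, 0], [0, 0, 0, 0, 0, 0, 0]],
  ],
)

```text
clock: 3.07
position: [474.6, -19.8, 351.0]
ee_rot: [-0.083, 0.995, -0.048, 0.008]
contact_force: [1.0, 1.5, 1.6]
gripper_width: 85.6
grasp_force: 0.0
```

```bash
cat > st.py <<'E'
from kin import *
import json,os
S=json.load(open('st.json')) if os.path.exists('st.json') else [
([-.852,.385,.0075,0,-1.194,-.259],[277.145,-559.619,230.341]),
([0.5,0.043,-1.034,1.056,-0.186,-2.861],[465.82,110.37,149.02]),
([0.6408,0.0428,-0.5794,0.2429,-0.8126,-2.1857],[471.2,93.1,220.6])]
s=arm.read_state(); S.append((s["joints"].tolist(),s["position"].tolist())); json.dump(S,open('st.json','w'))
A=[];b=[]
for q,p in S:
    Ra=rot([0,0,1],q[0]);B=Ra@rot([0,1,0],q[1]);C=Ra@rot([0,1,0],q[1]-q[2]);T=fk(q,[0]*6,(-1,-1,-1))[1];F=C@rot([1,0,0],-q[3])
    A.append(np.c_[[0,0,1],Ra[:,0],Ra[:,1],B[:,2],C[:,2],C[:,0],T[:,0],F[:,1]]);b.append(p)
A=np.vstack(A);b=np.hstack(b); lam=0.003
m=np.array([300,0,0,300,0,300,250,0])
x=m+np.linalg.lstsq(np.r_[A,lam*np.eye(8)],np.r_[b-A@m,np.zeros(8)],rcond=None)[0]
print('h a1 b L1 e L2 d c',x.round(1),'sv',np.linalg.svd(A)[1].round(3)); print((A@x-b).reshape(-1,3).round(1)); print(S[-1])
E
python3 st.py
```

```text
h a1 b L1 e L2 d c [ 1.617e+02 -2.000e-01  6.000e-01  5.643e+02 -3.000e-01  4.221e+02
  2.980e+02 -1.604e+02] sv [3.924 2.935 2.618 0.851 0.522 0.291 0.208 0.077]
[[ 0.1 -0.   0.4]
 [-0.   0.1  0. ]
 [ 0.  -0.1 -0.2]
 [ 0.  -0.1 -0.2]]
([0.364860520009606, 0.043504394273529076, -0.1790496297977165, 0.09918715655442267, -1.3597708441381213, -1.78972046796913], [474.64368525664185, -19.780438385842253, 351.01433149148346])
```

Request:
servo_tool(
  commands=[
    [[0, -0.03, 0, -0.01, 0, -4, 4], [0, -0.03, 0, -0.01, 0, -4, 4], [0, -0.03, 0, -0.01, 0, -4, 4], [0, -0.03, 0, -0.01, 0, -4, 4], [0, 0, 0, 0, 0, 0, 0]],
  ],
)

```text
clock: 3.48
position: [586.5, -4.7, 399.0]
ee_rot: [0.048, 0.987, -0.035, 0.151]
contact_force: [-0.6, -0.1, 0.2]
gripper_width: 85.5
grasp_force: 0.0
```

```bash
python3 st.py
```

```text
h a1 b L1 e L2 d c [ 1.615e+02 -3.000e-01  6.000e-01  5.643e+02 -3.000e-01  4.221e+02
  2.979e+02 -1.605e+02] sv [4.39  3.265 2.963 0.883 0.573 0.315 0.226 0.165]
[[ 0.1 -0.   0.4]
 [-0.1  0.1  0. ]
 [ 0.  -0.1 -0.2]
 [-0.  -0.1 -0.2]
 [ 0.  -0.1 -0.1]]
([0.3591009491935933, 0.09436956504690074, -0.0763306835909719, 0.1990996584669746, -1.1548988697541853, -2.085546228614874], [586.5070268680898, -4.686110553515486, 398.98713451603265])
```

The fit gives the arm geometry to about 0.2 mm. Next I'll check which tool pitches the joint ranges allow along the lid arcs, at the tub and at the pad, for both wrist branches.

```bash
cat >> kin.py <<'E'
from scipy.optimize import least_squares
lo=np.array([-3.14,-1.21,-1.07,-3.16,-2.99,-3.1])+.04; hi=np.array([3.14,2.06,1.41,2.05,-.16,3.1])-.04
M=np.c_[[0,0,1.],[-1,0,0],[0,0,0]]
def fk2(q):
    A=rot([0,0,1],q[0]);B=A@rot([0,1,0],q[1]);C=A@rot([0,1,0],q[1]-q[2]);F=C@rot([1,0,0],-q[3])
    T=F@rot([0,1,0],-q[4])@rot([1,0,0],-q[5])
    return np.array([0,0,161.5])+564.3*B[:,2]+422.1*C[:,0]+297.9*T[:,0]-160.5*F[:,1], T@np.array([[0,0,1],[-1,0,0],[0,-1,0]])
def ik(P,rt,seed):
    Q=rt.as_matrix()
    f=lambda q:(lambda p,T:np.r_[(p-P)/100,(T-Q).ravel()])(*fk2(q))
    r=least_squares(f,np.clip(seed,lo+.01,hi-.01),bounds=(lo,hi),x_scale=1.,ftol=1e-9,max_nfev=150)
    return (r.x,r.cost) 
seeds={'n':[.5,.2,-.4,0,-1,-1.8],'f':[0,.2,-.6,-2.9,-.6,1.3],'n2':[.5,.2,-.4,0,-1,1.3],'f2':[0,.2,-.6,-2.9,-.6,-1.8],'p':[.2,.2,-.4,1.5,-.8,2.],'m':[.2,.2,-.4,-1.5,-.8,0]}
E
cat > reach.py <<'E'
from kin import *
s=arm.read_state();p,T=fk2(s["joints"]);print((p-s["position"]).round(2),(T-R.from_quat(s["ee_rot"]).as_matrix()).round(3).max())
Y=row[3]
def tabpt(i,th): # point 150 from hinge, 2.5 above plane, lid angle th
    c,s_=np.cos(th),np.sin(th); return pt(row,i,-150*c+2.5*s_,0,150*s_+2.5*c)
for i in (1,3):
    for th in (0,.6,1.2,1.85):
        o=[]
        for pitch in range(20,151,10):
            q=tool(pitch,Y); P=gp(tabpt(i,th),q); b=[k for k,sd in seeds.items() if ik(P,q,np.array(sd)+[.3*(2-i),0,0,0,0,0])[1]<1e-5]
            o.append('%d:%s'%(pitch,','.join(b)))
        print(i,th,' '.join(o))
for i in (1,2,3):
    q=tool(60,Y); P=pt(row,i,-62.5-23.5,0,-55+9)
    print('pick',i,[(k,v[0].round(2).tolist()) for k,sd in seeds.items() for v in [ik(P,q,sd)] if v[1]<1e-5])
print('place',[(k,v[0].round(2).tolist()) for k,sd in seeds.items() for v in [ik([492,-327,27],tool(90,.08),sd)] if v[1]<1e-5])
E
time python3 reach.py
```

```text
[ 0.55 -0.57  0.2 ] -0.0
1 0 20: 30: 40:n,f,f2,m 50:n,f,f2,m 60: 70: 80:n,f2,m 90:n,f2,m 100:n,f2,m 110:n,f,f2,m 120:n,f,f2,m 130:n,f,f2,m 140:n,f,f2,m 150:n,f,f2,m
1 0.6 20: 30:n,f,f2,m 40:f,f2,m 50: 60: 70:n,f2,m 80:n,f2,m 90:n,f2,m 100:n,f,f2,m 110:n,f,f2,m 120:n,f,f2,m 130:n,f,f2,m 140:n,f,f2,m 150:n,f,f2,m
1 1.2 20:f,f2,m 30:f,f2,m 40: 50: 60:n,f2,m 70:n,f2,m 80:n,f2,m 90:n,f2,m 100:n,f2,m 110:n,f2,m 120:n,f2,m 130:n,f,f2,m 140:n,f,f2,m 150:n,f,f2,m
1 1.85 20:f,m 30: 40: 50: 60:n,f2,m 70:n,f2,m 80:n,f2,m 90:n,f2,m 100:n,f2,m 110:n,f2,m 120:n,f2,m 130:n,f2,m 140:n,f2,m 150:n,f2,m
3 0 20:n,f,n2,m 30:n,f,n2,m 40:n,f,n2,m 50:n,f,n2,m 60: 70:n,f,n2,m 80:n,n2,m 90:n,n2,m 100:n,n2,m 110:n,n2,m 120:n,n2,m 130:n,n2,m 140:n,n2,m 150:n,n2,m
3 0.6 20:n,f,n2,m 30:n,f,n2,m 40:n,f,n2,m 50:n,f,n2,m 60:n,f,n2,m 70:n,f,n2,m 80:n,f,n2,m 90:n,n2,m 100:n,n2,m 110:n,n2,m 120:n,n2,m 130:n,n2,m 140:n,n2,m 150:n,n2,m
3 1.2 20:n,f,n2,m 30:n,f,n2,m 40:n,f,n2,m 50:n,f,n2,m 60:n,f,n2,m 70:n,f,n2,m 80:n,n2,m 90:n,n2,m 100:n,n2,m 110:n,n2,m 120:n,n2,m 130:n,n2,m 140:n,n2,m 150:n,n2,m
3 1.85 20:n,f,n2,m 30:n,f,n2,m 40:n,f,n2,m 50:n,f,n2,m 60:n,n2,m 70:n,n2,m 80:n,n2,m 90:n,n2,m 100:n,n2,m 110:n,n2,m 120:n,n2,m 130:n,n2,m 140:n,n2,m 150:n,n2,m
pick 1 []
pick 2 []
pick 3 []
place [('n', [-0.31, 0.54, -0.31, -0.0, -0.71, -1.18]), ('f', [-0.31, 0.54, -0.31, -0.0, -0.71, -1.18]), ('m', [-0.31, 0.54, -0.31, -0.0, -0.71, -1.18])]
real	0m6.239s
user	0m6.746s
sys	0m0.056s
```

```bash
cat > pick.py <<'E'
from kin import *
Y=row[3]; rng=np.random.default_rng(0)
for i in (1,2,3):
  for pitch in (45,50,55,60,65,70,75,80):
    q=tool(pitch,Y); P=gp(pt(row,i,-86,0,-55+4+20),q); sol=[]
    for _ in range(25):
        x,c=ik(P,q,rng.uniform(np.maximum(lo,[-1,-.5,-1,-3.1,-1.5,-3]),np.minimum(hi,[1.2,1,.5,2,-.2,3])))
        if c<1e-5 and not any(abs(x-y).max()<.1 for y in sol): sol.append(x)
    print(i,pitch,[x.round(2).tolist() for x in sol])
E
python3 pick.py
```

```text
1 45 [[0.09, 0.48, -0.73, -2.93, -0.42, 1.47]]
1 50 [[0.11, 0.45, -0.63, -2.83, -0.22, 1.35]]
1 55 []
1 60 []
1 65 []
1 70 []
1 75 [[0.7, 0.46, -0.61, 0.43, -0.29, -2.46]]
1 80 [[0.7, 0.48, -0.46, 0.18, -0.47, -2.21]]
2 45 []
2 50 []
2 55 []
2 60 []
2 65 []
2 70 []
2 75 [[0.44, 0.45, -0.56, 0.19, -0.31, -1.98]]
2 80 [[0.44, 0.47, -0.45, 0.08, -0.48, -1.87]]
3 45 [[-0.18, 0.46, -0.32, -1.42, -0.28, 0.13]]
3 50 []
3 55 []
3 60 []
3 65 [[0.15, 0.47, -0.47, -0.14, -0.2, -1.38]]
3 70 [[0.15, 0.48, -0.44, -0.07, -0.31, -1.45]]
3 75 [[0.16, 0.49, -0.39, -0.03, -0.43, -1.49]]
3 80 [[0.16, 0.51, -0.34, -0.02, -0.55, -1.5]]
```

```bash
cat >> kin.py <<'E'
def chk(wps,q0=None,dt=1/12):
    s=arm.read_state(); q=s["joints"] if q0 is None else q0; p,o=s["position"],R.from_quat(s["ee_rot"])
    for w in wps:
        if isinstance(w[0],str): continue
        P=np.array(w[0]);v=(o.inv()*w[1]).as_rotvec(); n=max(int(np.ceil(max(np.linalg.norm(P-p)/w[3],np.degrees(np.linalg.norm(v))/6.5))),1);vm=0;bad=0
        for k in range(1,n+1):
            x,c=ik(p+(P-p)*k/n,o*R.from_rotvec(v*k/n),q); vm=max(vm,(abs(x-q)/dt/np.array([2.79,2.79,3.14,3.14,3.14,3.14])).max()); bad=max(bad,c); q=x
        p,o=P,w[1]; print('wp',P.round(0),n,'q',q.round(2),'speed',round(vm,2),'err%.0e'%bad)
    return q
def tabpt(i,th):
    c,s_=np.cos(th),np.sin(th); return pt(row,i,-150*c+2.5*s_,0,150*s_+2.5*c)
def arc(i,th0,th1,n,p0,p1,g=255):
    Y=row[3]; out=[]
    for k in range(1,n+1):
        q=tool(p0+(p1-p0)*k/n,Y); out.append((gp(tabpt(i,th0+(th1-th0)*k/n),q),q,g,41))
    return out
E
python3 - <<'E'
from kin import *
Y=row[3]; q=tool(80,Y); t=gp(tabpt(1,0),q); z=q.as_matrix()[:,2]
w=[(np.array([490,120,260]),tool(80,Y),100,38),(t-60*z,q,120,38),(t,q,120,20),('wait',255,5)]
rows(w); chk(w+arc(1,0,1.83,16,80,105))
E
```

```text
[[[100,0.024,0.0202,0.0156,-1.2,1.2,-2.8],[100,0.0227,0.021,0.0165,-1.2,1.1,-2.8],[100,0.0212,0.0217,0.0174,-1.3,1.2,-2.9],[100,0.0198,0.0223,0.0184,-1.2,1.1,-2.8],[100,0.0184,0.0229,0.0191,-1.2,1.2,-2.8],[100,0.0167,0.0234,0.0201,-1.2,1.2,-2.8],[120,0.0039,0.0192,0.0323,0,0,0],[120,0.0039,0.0193,0.0323,0,0,0],[120,0.0039,0.0192,0.0324,0,0,0],[120,0.0039,0.0192,0.0323,0,0,0]]]
[[[120,0.0039,0.0193,0.0323,0,0,0],[120,0,0,0.015,0,0,0],[120,0,0,0.015,0,0,0],[120,0,0,0.015,0,0,0],[120,0,0,0.015,0,0,0],[255,0,0,0,0,0,0],[255,0,0,0,0,0,0],[255,0,0,0,0,0,0],[255,0,0,0,0,0,0],[255,0,0,0,0,0,0]]]
wp [490 120 260] 6 q [ 0.6   0.07 -0.38  0.08 -0.96 -2.  ] speed 0.23 err4e-20
wp [478. 216.  97.] 5 q [ 0.79  0.29 -0.61  0.19 -0.53 -2.3 ] speed 0.34 err2e-24
wp [489. 218.  38.] 3 q [ 0.77  0.4  -0.67  0.26 -0.37 -2.36] speed 0.22 err2e-19
wp [481. 216.  54.] 1 q [ 0.77  0.37 -0.62  0.18 -0.46 -2.29] speed 0.34 err2e-24
wp [475. 215.  70.] 1 q [ 0.77  0.35 -0.58  0.12 -0.54 -2.24] speed 0.33 err9e-30
wp [471. 214.  86.] 1 q [ 0.77  0.32 -0.54  0.08 -0.63 -2.2 ] speed 0.32 err2e-30
wp [468. 214. 10
[... 347 characters left out ...]
 -0.29 -0.02 -1.03 -2.07] speed 0.3 err2e-28
wp [485. 217. 186.] 1 q [ 0.71  0.3  -0.23 -0.04 -1.11 -2.05] speed 0.29 err9e-29
wp [494. 219. 200.] 1 q [ 0.69  0.32 -0.16 -0.05 -1.18 -2.03] speed 0.28 err4e-29
wp [504. 221. 213.] 1 q [ 0.68  0.34 -0.1  -0.06 -1.25 -2.01] speed 0.27 err5e-29
wp [516. 224. 225.] 1 q [ 0.66  0.36 -0.03 -0.07 -1.32 -2.  ] speed 0.27 err2e-28
wp [529. 227. 236.] 1 q [ 0.65  0.39  0.04 -0.08 -1.39 -1.99] speed 0.27 err2e-28
wp [543. 230. 245.] 1 q [ 0.63  0.42  0.12 -0.08 -1.45 -1.97] speed 0.28 err2e-28
wp [557. 233. 252.] 1 q [ 0.62  0.46  0.19 -0.09 -1.52 -1.96] speed 0.29 err7e-28
wp [573. 236. 257.] 1 q [ 0.6   0.5   0.27 -0.1  -1.58 -1.95] speed 0.29 err9e-27
```

Request:
servo_tool(
  commands=[
    [[100, 0.024, 0.02, 0.0155, -1.2, 1.2, -2.8], [100, 0.0225, 0.021, 0.0165, -1.2, 1.1, -2.8], [100, 0.021, 0.0215, 0.0175, -1.3, 1.2, -2.9], [100, 0.02, 0.0225, 0.0185, -1.2, 1.1, -2.8], [100, 0.0185, 0.023, 0.019, -1.2, 1.2, -2.8], [100, 0.017, 0.0235, 0.02, -1.2, 1.2, -2.8], [120, 0.004, 0.019, 0.0325, 0, 0, 0], [120, 0.004, 0.0195, 0.0325, 0, 0, 0], [120, 0.004, 0.019, 0.0325, 0, 0, 0], [120, 0.004, 0.0195, 0.032, 0, 0, 0]],
  ],
)

```text
clock: 4.32
position: [474.8, 195.5, 127.2]
ee_rot: [-0.105, 0.991, 0.009, 0.083]
contact_force: [-0.0, 0.7, 0.6]
gripper_width: 45.1
grasp_force: 0.0
```

Request:
servo_tool(
  commands=[
    [[120, 0.004, 0.019, 0.0325, 0, 0, 0], [120, 0, 0, 0.015, 0, 0, 0], [120, 0, 0, 0.015, 0, 0, 0], [120, 0, 0, 0.015, 0, 0, 0], [120, 0, 0, 0.01, 0, 0, 0], [120, 0, 0, 0, 0, 0, 0]],
  ],
)

```text
clock: 4.82
position: [481.0, 214.3, 39.5]
ee_rot: [-0.105, 0.991, 0.007, 0.081]
contact_force: [0.1, -0.3, 1.0]
gripper_width: 45.5
grasp_force: 0.0
```

```bash
python3 - <<'E'
from kin import *
q=tool(80,row[3]); print(arm.read_state()["position"]-gp(tabpt(1,0),q), (R.from_quat(arm.read_state()["ee_rot"]).inv()*q).as_rotvec(degrees=True))
c=cams.get_image("scene"); f=c["frame"][150:300,370:480]
t=cams.get_image("top")["frame"][150:260,150:250]
cv2.imwrite('pics/g1.png',np.hstack([cv2.resize(f,(396,540)),cv2.resize(t,(396,540))]))
print(proj("scene",tabpt(1,0)),proj("top",tabpt(1,0)))
E
```

```text
[-7.61263725 -3.84471172  1.16895621] [-0.21529274 -0.68960538  0.03046893]
[423.28877211 240.33416441] [193.58531839 214.66981353]
```

View pics/g1.png

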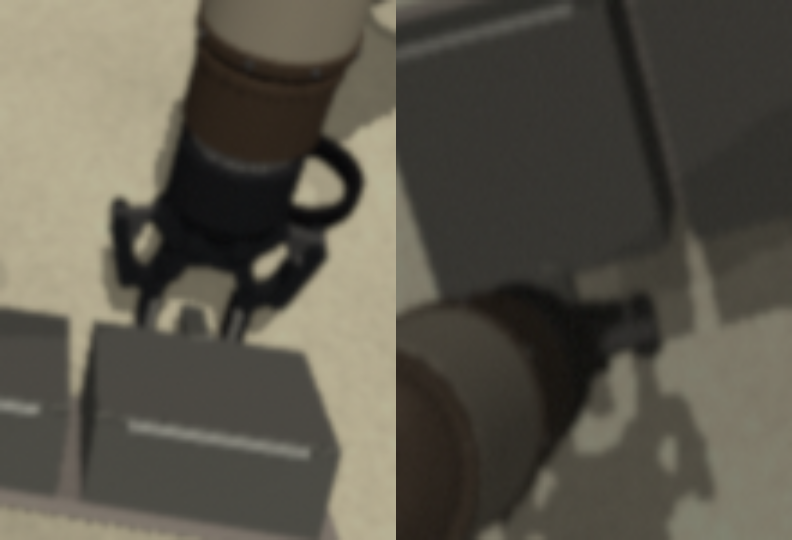

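The tab stands between the open fingers in the left half, at about (190,320). I'll correct by about 8 mm towards the tub and 2 mm sideways, then close.

Request:
servo_tool(
  commands=[
    [[120, -0.008, 0.002, 0.0025, 0, -0.5, 0], [255, 0, 0, 0, 0, 0, 0], [255, 0, 0, 0, 0, 0, 0], [255, 0, 0, 0, 0, 0, 0], [255, 0, 0, 0, 0, 0, 0], [255, 0, 0, 0, 0, 0, 0]],
  ],
)

```text
clock: 5.42
position: [492.2, 218.5, 42.6]
ee_rot: [-0.105, 0.99, 0.008, 0.089]
contact_force: [7.0, -9.3, 2.8]
gripper_width: 14.7
grasp_force: 59.0
```

```bash
python3 - <<'E'
from kin import *
s=arm.read_state(); q=R.from_quat(s["ee_rot"]);P=s["position"]-18.7*q.as_matrix()[:,2]
print('err',(frame(row).T@(P-tabpt(1,0))).round(1))
# plan from the present actual pose as if at th=0
rows(arc(1,0,1.84,18,80,105),start=(gp(tabpt(1,0),tool(80,row[3])),tool(80,row[3])))
E
```

```text
err [ 5.2 -0.3  1.9]
[[[255,0.0047,0,-0.0147,0,1.4,0],[255,0.0036,0,-0.015,0,1.4,0],[255,0.0023,0,-0.0153,0,1.4,0],[255,0.0012,0,-0.0153,0,1.4,0],[255,0,0,-0.0153,0,1.3,0],[255,-0.0012,0,-0.0152,0,1.4,0],[255,-0.0024,0,-0.0151,0,1.4,0],[255,-0.0036,0,-0.0148,0,1.4,0],[255,-0.0047,0,-0.0145,0,1.4,0],[255,-0.0058,0,-0.014,0,1.4,0]]]
[[[255,-0.0068,0,-0.0134,0,1.4,0],[255,-0.0079,0,-0.0129,0,1.4,0],[255,-0.0089,0,-0.0122,0,1.4,0],[255,-0.0098,0,-0.0114,0,1.3,0],[255,-0.0107,0,-0.0105,0,1.4,0],[255,-0.0114,0,-0.0097,0,1.4,0],[255,-0.0122,0,-0.0087,0,1.4,0],[255,-0.0128,0,-0.0077,0,1.4,0]]]
```

Request:
servo_tool(
  commands=[
    [[255, 0.0045, 0, -0.014, 0, 1.4, 0], [255, 0.0035, 0, -0.0145, 0, 1.4, 0], [255, 0.0022, 0, -0.0148, 0, 1.4, 0], [255, 0.0012, 0, -0.0148, 0, 1.4, 0], [255, 0, 0, -0.0148, 0, 1.4, 0], [255, -0.0012, 0, -0.0147, 0, 1.4, 0]],
  ],
)

```text
clock: 5.92
position: [470.2, 213.6, 126.6]
ee_rot: [-0.105, 0.994, -0.0, 0.013]
contact_force: [6.1, -6.7, -6.1]
gripper_width: 15.2
grasp_force: 58.5
```

Request:
servo_tool(
  commands=[
    [[255, -0.0023, 0, -0.0146, 0, 1.4, 0], [255, -0.0035, 0, -0.0143, 0, 1.4, 0], [255, -0.0045, 0, -0.014, 0, 1.4, 0], [255, -0.0056, 0, -0.0135, 0, 1.4, 0]],
  ],
)

```text
clock: 6.25
position: [484.4, 216.5, 181.9]
ee_rot: [-0.105, 0.994, -0.006, -0.038]
contact_force: [1.6, -5.0, -5.9]
gripper_width: 14.7
grasp_force: 58.7
```

```bash
cat > th.py <<'E'
from kin import *
import sys
def lid(i):
    s=arm.read_state(); q=R.from_quat(s["ee_rot"]);P=s["position"]-18.7*q.as_matrix()[:,2]
    v=frame(row).T@(P-pt(row,i,0,0,0)); r=np.hypot(v[0],v[2]); th=np.arctan2(v[2],-v[0])-np.arctan2(2.5,150)
    z=q.as_matrix()[:,2]; print('th',th.round(3),'r',r.round(1),'lat',v[1].round(1),'pitch',np.degrees(np.arctan2(-z[2],z[:2]@[np.cos(row[3]),np.sin(row[3])])).round(1),'F',s["contact_force"].round(1)); return th,r,q
E
python3 -c "
from th import *
lid(1)"
```

```text
th 1.004 r 148.9 lat -0.6 pitch 94.4 F [ 1.6 -5.  -5.9]
```

Request:
servo_tool(
  commands=[
    [[255, -0.0068, 0, -0.0134, 0, 1.4, 0], [255, -0.0078, 0, -0.0128, 0, 1.4, 0], [255, -0.0088, 0, -0.0121, 0, 1.4, 0], [255, -0.0097, 0, -0.0113, 0, 1.4, 0], [255, -0.0105, 0, -0.0105, 0, 1.4, 0], [255, -0.0113, 0, -0.0096, 0, 1.4, 0]],
  ],
)

```text
clock: 6.75
position: [544.2, 229.6, 243.7]
ee_rot: [-0.105, 0.988, -0.014, -0.114]
contact_force: [-7.5, -5.5, -4.9]
gripper_width: 14.8
grasp_force: 77.9
```

Request:
servo_tool(
  commands=[
    [[255, -0.012, 0, -0.0087, 0, 1.4, 0], [255, -0.0126, 0, -0.0077, 0, 1.4, 0], [255, 0, 0, 0, 0, 0, 0]],
  ],
)

```text
clock: 7.0
position: [570.9, 235.5, 254.9]
ee_rot: [-0.105, 0.984, -0.018, -0.14]
contact_force: [-11.7, -6.6, 6.1]
gripper_width: 14.9
grasp_force: 94.1
```

```bash
python3 -c "
from th import *
lid(1)"
```

```text
th 1.815 r 148.4 lat -0.2 pitch 106.3 F [-11.7  -6.6   6.1]
```

Request:
servo_tool(
  commands=[
    [[255, -0.004, 0, 0, 0, 0.5, 0], [255, -0.002, 0, 0, 0, 0, 0], [60, 0, 0, 0, 0, 0, 0], [60, 0, 0, 0, 0, 0, 0], [60, 0, 0, 0, 0, 0, 0], [60, 0, 0, -0.02, 0, 0, 0], [60, 0, 0, -0.03, 0, 0, 0], [60, 0.02, 0, -0.03, 0, -3, 0], [60, 0.03, -0.01, 0, 0, -6, 0], [60, 0.03, -0.025, 0, 0, -6, 0]],
  ],
)

```text
clock: 7.83
position: [535.0, 196.1, 347.0]
ee_rot: [-0.107, 0.994, 0.001, 0.0]
contact_force: [0.4, 0.0, 1.9]
gripper_width: 65.3
grasp_force: 0.0
```

```bash
python3 - <<'E'
from kin import *
Y=row[3]
w=[((450,-120,330),tool(85,Y),0,38)]
rows(w); chk(w)
E
```

```text
[[[0,0.0167,-0.0323,0.0018,0,-0.6,0],[0,0.0167,-0.0323,0.0017,0,-0.5,0],[0,0.0167,-0.0323,0.0015,0,-0.6,0],[0,0.0168,-0.0324,0.0013,0,-0.5,0.1],[0,0.0167,-0.0323,0.0012,0.1,-0.6,0],[0,0.0167,-0.0324,0.0011,0,-0.5,0],[0,0.0167,-0.0323,0.0009,0,-0.6,0],[0,0.0167,-0.0323,0.0007,0,-0.5,0],[0,0.0167,-0.0324,0.0006,0,-0.6,0.1]]]
wp [ 450 -120  330] 9 q [ 0.08  0.   -0.23 -0.01 -1.25 -1.44] speed 0.35 err2e-25
```

Request:
servo_tool(
  commands=[
    [[0, 0.0165, -0.0325, 0.002, 0, -0.6, 0], [0, 0.0165, -0.0325, 0.0015, 0, -0.6, 0], [0, 0.0165, -0.0325, 0.0015, 0, -0.6, 0], [0, 0.0165, -0.0325, 0.0015, 0, -0.6, 0], [0, 0.0165, -0.0325, 0.001, 0, -0.6, 0], [0, 0.0165, -0.0325, 0.001, 0, -0.6, 0], [0, 0.0165, -0.0325, 0.001, 0, -0.5, 0], [0, 0.0165, -0.0325, 0.0005, 0, -0.5, 0]],
  ],
)

```text
clock: 8.5
position: [457.7, -89.5, 332.7]
ee_rot: [-0.106, 0.994, 0.004, 0.037]
contact_force: [0.2, -0.7, -1.1]
gripper_width: 84.9
grasp_force: 0.0
```

```bash
python3 - <<'E'
from kin import *
t=cams.get_image("top")["frame"][90:240,130:330]; s=cams.get_image("scene")["frame"][130:330,230:490]
t=cv2.convertScaleAbs(cv2.resize(t,(480,360),interpolation=cv2.INTER_CUBIC),alpha=2.2)
s=cv2.resize(s,(312,240))
o=np.zeros((360,792,3),np.uint8);o[:,:480]=t;o[:240,480:]=s
cv2.imwrite('pics/open1.png',o)
E
```

```text
(no output)
```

View pics/open1.png

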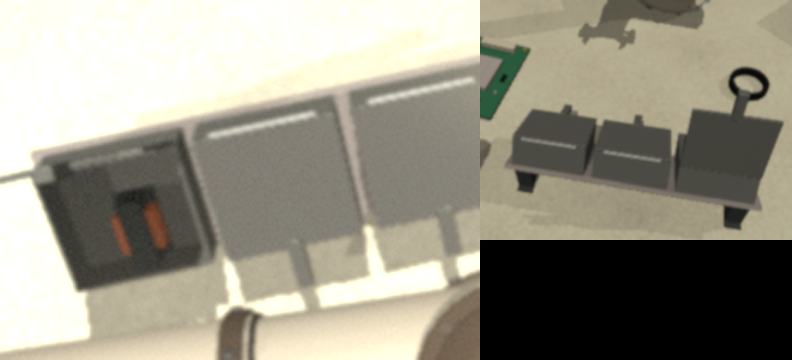

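Tub_1 holds the transformer: copper windings at (120,235) and (155,225) in the crop. Its lid stands open. Next is tub_2.

```bash
python3 - <<'E'
from kin import *
Y=row[3]; q=tool(80,Y); t=gp(tabpt(2,0),q); z=q.as_matrix()[:,2]
w=[(t-110*z,q,120,40),(t,q,120,25),('wait',120,1)]
rows(w); a=arc(2,0,1.85,18,80,105); chk(w+a)
E
```

```text
[[[120,-0.0089,0.0209,0.0273,0,-0.8,0],[120,-0.0086,0.021,0.0275,0,-0.9,-0.1],[120,-0.0081,0.0209,0.0275,0,-0.8,0],[120,-0.0078,0.0209,0.0277,0,-0.8,-0.1],[120,-0.0074,0.0209,0.0278,0,-0.9,0],[120,-0.007,0.0209,0.0279,0,-0.8,-0.1],[120,-0.0066,0.0209,0.028,0,-0.8,0],[120,0,0,0.022,0,0,0],[120,0,0,0.022,0,0,0],[120,-0.0001,0,0.022,0,0,0]]]
[[[120,0,0.0001,0.022,0,0,0],[120,0,0,0.022,0,0,0],[120,0,0,0,0,0,0]]]
wp [501.  67. 147.] 7 q [ 0.48  0.19 -0.55  0.08 -0.66 -1.9 ] speed 0.35 err5e-19
wp [520.  71.  38.] 5 q [ 0.47  0.39 -0.65  0.12 -0.37 -1.94] speed 0.22 err2e-20
wp [513.  70.  52.] 1 q [ 0.47  0.36 -0.62  0.09 -0.45 -1.91] speed 0.28 err1e-24
wp [507.  69.  66.] 1 q [ 0.47  0.34 -0.59  0.07 -0.52 -1.89] speed 0.28 err6e-31
wp [503.  68.  81.] 1 q [ 0.47  0.32 -0.56  0.05 -0.59 -1.87] speed 0.28 err2e-30
wp [501.  67.  97.] 1 q [ 0.47  0.3  -0.53  0.03 -0.67 -1.85] speed 0.28 err4e-31
wp [499.  67. 112.] 1 q [ 0.47  0.28 -0.49  0.02 -0.74 -1.84] speed 0.28 err5e-30
wp [500.  67. 127.] 1 q [ 0.46  0.27 -0.45  0.01 -0.81 -1.83] speed 0.28 err2e-30
wp [502.  68. 143.] 1 q [ 0.46  
[... 251 characters left out ...]
-0.26 -0.02 -1.09 -1.79] speed 0.26 err5e-30
wp [524.  72. 199.] 1 q [ 0.43  0.3  -0.21 -0.02 -1.16 -1.78] speed 0.25 err9e-30
wp [533.  74. 211.] 1 q [ 0.43  0.31 -0.15 -0.03 -1.22 -1.78] speed 0.24 err9e-30
wp [544.  76. 222.] 1 q [ 0.42  0.33 -0.09 -0.03 -1.29 -1.77] speed 0.24 err9e-30
wp [555.  79. 232.] 1 q [ 0.41  0.36 -0.03 -0.03 -1.35 -1.76] speed 0.23 err1e-29
wp [567.  81. 240.] 1 q [ 0.41  0.39  0.04 -0.04 -1.4  -1.76] speed 0.24 err4e-29
wp [580.  84. 247.] 1 q [ 0.4   0.42  0.1  -0.04 -1.46 -1.75] speed 0.25 err5e-29
wp [593.  87. 253.] 1 q [ 0.39  0.45  0.17 -0.04 -1.52 -1.75] speed 0.25 err7e-29
wp [607.  90. 258.] 1 q [ 0.39  0.49  0.23 -0.05 -1.57 -1.74] speed 0.26 err2e-28
```

Request:
servo_tool(
  commands=[
    [[120, -0.009, 0.021, 0.0275, 0, -0.8, 0], [120, -0.0085, 0.021, 0.0275, 0, -0.9, 0], [120, -0.008, 0.021, 0.0275, 0, -0.8, 0], [120, -0.008, 0.021, 0.0275, 0, -0.8, -0.1], [120, -0.0075, 0.021, 0.028, 0, -0.9, 0], [120, -0.007, 0.021, 0.028, 0, -0.8, -0.1], [120, -0.0065, 0.021, 0.028, 0, -0.8, 0], [120, 0, 0, 0.02, 0, 0, 0], [120, 0, 0, 0.02, 0, 0, 0], [120, 0, 0, 0, 0, 0, 0]],
  ],
)

```text
clock: 9.43
position: [507.4, 73.0, 102.8]
ee_rot: [-0.107, 0.991, 0.008, 0.082]
contact_force: [0.2, -0.5, -0.2]
gripper_width: 45.3
grasp_force: 0.0
```

```bash
python3 - <<'E'
from kin import *
q=tool(80,row[3]); w=[(gp(tabpt(2,0),q),q,120,18)]; rows(w)
E
```

```text
[[[120,-0.0003,-0.001,0.0164,0,-0.1,0.1],[120,-0.0003,-0.0011,0.0164,0,-0.2,0],[120,-0.0003,-0.001,0.0164,0,-0.1,0.1],[120,-0.0002,-0.0011,0.0164,-0.1,-0.1,0.1]]]
```

Request:
servo_tool(
  commands=[
    [[120, 0, -0.001, 0.0165, 0, -0.1, 0.1], [120, 0, -0.001, 0.0165, 0, -0.1, 0], [120, 0, -0.001, 0.0165, 0, -0.1, 0.1], [120, 0, -0.001, 0.016, 0, -0.1, 0], [120, 0, 0, 0, 0, 0, 0], [255, 0, 0, 0, 0, 0, 0], [255, 0, 0, 0, 0, 0, 0], [255, 0, 0, 0, 0, 0, 0], [255, 0, 0, 0, 0, 0, 0], [255, 0, 0, 0, 0, 0, 0]],
  ],
)

```text
clock: 10.27
position: [522.7, 71.5, 43.7]
ee_rot: [-0.105, 0.99, 0.01, 0.091]
contact_force: [1.1, -4.0, 4.1]
gripper_width: 15.3
grasp_force: 59.2
```

```bash
python3 -c "
from th import *
lid(2)"
```

```text
th 0.024 r 145.4 lat -0.5 pitch 79.5 F [ 1.1 -4.   4.1]
```

Request:
servo_tool(
  commands=[
    [[255, 0.0045, 0, -0.014, 0, 1.4, 0], [255, 0.0035, 0, -0.0145, 0, 1.4, 0], [255, 0.0022, 0, -0.0148, 0, 1.4, 0], [255, 0.0012, 0, -0.0148, 0, 1.4, 0], [255, 0, 0, -0.0148, 0, 1.4, 0], [255, -0.0012, 0, -0.0147, 0, 1.4, 0], [255, -0.0023, 0, -0.0146, 0, 1.4, 0], [255, -0.0035, 0, -0.0143, 0, 1.4, 0], [255, -0.0045, 0, -0.014, 0, 1.4, 0], [255, -0.0056, 0, -0.0135, 0, 1.4, 0]],
  ],
)

```text
clock: 11.1
position: [515.7, 69.9, 183.3]
ee_rot: [-0.105, 0.994, -0.004, -0.034]
contact_force: [3.1, -2.5, -7.9]
gripper_width: 14.9
grasp_force: 58.7
```

Request:
servo_tool(
  commands=[
    [[255, -0.0068, 0, -0.0134, 0, 1.4, 0], [255, -0.0078, 0, -0.0128, 0, 1.4, 0], [255, -0.0088, 0, -0.0121, 0, 1.4, 0], [255, -0.0097, 0, -0.0113, 0, 1.4, 0], [255, -0.0105, 0, -0.0105, 0, 1.4, 0], [255, -0.0113, 0, -0.0096, 0, 1.4, 0], [255, -0.012, 0, -0.0087, 0, 1.4, 0], [255, -0.0126, 0, -0.0077, 0, 1.4, 0], [255, 0, 0, 0, 0, 0, 0]],
  ],
)

```text
clock: 11.85
position: [603.7, 89.0, 256.6]
ee_rot: [-0.105, 0.985, -0.015, -0.134]
contact_force: [-5.9, -2.1, 4.6]
gripper_width: 14.8
grasp_force: 72.7
```

```bash
python3 -c "
from th import *
lid(2)"
```

```text
th 1.825 r 149.8 lat -0.3 pitch 105.5 F [-5.9 -2.1  4.6]
```

Request:
servo_tool(
  commands=[
    [[255, -0.004, 0, 0, 0, 0.5, 0], [255, -0.002, 0, 0, 0, 0, 0], [60, 0, 0, 0, 0, 0, 0], [60, 0, 0, 0, 0, 0, 0], [60, 0, 0, 0, 0, 0, 0], [60, 0, 0, -0.02, 0, 0, 0], [60, 0, 0, -0.03, 0, 0, 0], [60, 0.02, 0, -0.03, 0, -3, 0], [60, 0.03, -0.01, 0, 0, -6, 0], [60, 0.03, -0.025, 0, 0, -6, 0]],
  ],
)

```text
clock: 12.68
position: [564.9, 46.9, 347.4]
ee_rot: [-0.107, 0.994, 0.0, 0.001]
contact_force: [0.6, -0.8, 0.7]
gripper_width: 65.6
grasp_force: 0.0
```

Request:
servo_tool(
  commands=[
    [[0, 0.02, -0.03, 0.0015, 0, -1, 0], [0, 0.02, -0.03, 0.0015, 0, -1, 0], [0, 0.02, -0.03, 0.0015, 0, -1, 0], [0, 0.02, -0.03, 0.0015, 0, -1, 0], [0, 0.015, -0.03, 0.001, 0, -1, 0], [0, 0, 0, 0, 0, 0, 0]],
  ],
)

```text
clock: 13.18
position: [499.2, -125.4, 337.4]
ee_rot: [-0.103, 0.994, 0.004, 0.041]
contact_force: [0.4, 0.5, 0.5]
gripper_width: 85.4
grasp_force: 0.0
```

```bash
python3 - <<'E'
from kin import *
d=cams.get_image("top"); t=d["frame"][90:240,130:330]; cv2.imwrite('pics/t2raw.png',d["frame"])
c=d["frame"][115:205,205:290]
t=cv2.convertScaleAbs(cv2.resize(t,(400,300),interpolation=cv2.INTER_CUBIC),alpha=2.)
c=cv2.convertScaleAbs(cv2.resize(c,(396,420),interpolation=cv2.INTER_CUBIC),alpha=2.)
o=np.zeros((420,796,3),np.uint8);o[:300,:400]=t;o[:,400:]=c
cv2.imwrite('pics/open2.png',o); print(arm.read_state()["joints"])
E
```

```text
[ 0.06520253  0.09683592 -0.11052519 -0.012556   -1.28214861 -1.42531789]
```

View pics/open2.png

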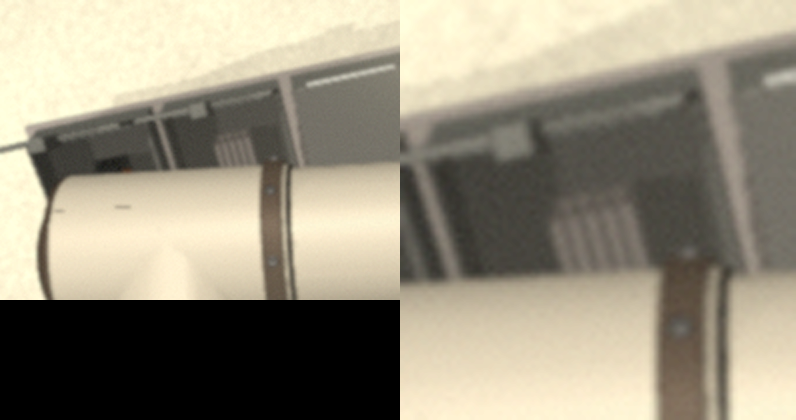

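Tub_2 holds the heat sink. Its fins are visible, with the far top corners at about (237.6,161) and (253.9,156) in the full frame. Lid_3 stays shut. I'll work out the heat sink's sideways position and plan the pick.

```bash
python3 - <<'E'
from kin import *
for y in (20,-20): print(proj("top",pt(row,2,-51,y,-16)).round(1))
for u,v in((237.6,161.1),(253.9,155.8)):
    o,d=ray("top",u,v); F=frame(row); o=F.T@(o-row[:3]); d=F.T@d; print((o+d*(-16-o[2])/d[2]).round(1))
Y=row[3]; q=tool(76,Y); n=frame(row)[:,2]; g=pt(row,2,-86,0,-51+24); t=gp(g,q)
w=[(t+150*n,tool(80,Y),0,40),(t+70*n,q,0,30)]
rows(w); w2=[(t,q,0,14)]; Q=chk(w+w2)
print('above',(t+70*n).round(1),'t',t.round(1))
E
```

```text
[236.9 162.2]
[253.9 158.6]
[-48.8  17.8 -16. ]
[-44.4 -21.7 -16. ]
[[[0,-0.0061,0.0267,0.0238,0,-0.8,0],[0,-0.0057,0.0267,0.0239,0,-0.7,-0.1],[0,-0.0055,0.0267,0.0239,0,-0.8,0],[0,-0.0052,0.0267,0.024,0,-0.7,0],[0,-0.0049,0.0267,0.0241,0,-0.8,-0.1],[0,-0.0046,0.0267,0.0241,0,-0.7,0],[0,-0.0043,0.0267,0.0242,0,-0.8,0],[0,-0.0091,0,0.0251,0,-1.3,0],[0,-0.0085,0,0.0253,0,-1.4,0],[0,-0.0079,0,0.0254,0,-1.3,0]]]
wp [517.  71. 175.] 7 q [ 0.48  0.18 -0.48  0.07 -0.75 -1.88] speed 0.3 err1e-19
wp [556.  79. 106.] 3 q [ 0.46  0.31 -0.55  0.13 -0.48 -1.93] speed 0.34 err9e-24
wp [590.  86.  45.] 6 q [ 0.44  0.45 -0.53  0.16 -0.36 -1.95] speed 0.1 err1e-19
above [555.7  79.1 105.7] t [590.   86.4  45. ]
```

Request:
servo_tool(
  commands=[
    [[0, -0.006, 0.0265, 0.024, 0, -0.8, 0], [0, -0.0055, 0.0265, 0.024, 0, -0.7, 0], [0, -0.0055, 0.0265, 0.024, 0, -0.8, 0], [0, -0.005, 0.0265, 0.024, 0, -0.7, 0], [0, -0.005, 0.0265, 0.024, 0, -0.8, -0.1], [0, -0.0045, 0.0265, 0.024, 0, -0.7, 0], [0, -0.0045, 0.0265, 0.024, 0, -0.8, 0], [0, -0.009, 0, 0.025, 0, -1.3, 0], [0, -0.0085, 0, 0.025, 0, -1.4, 0], [0, 0, 0, 0, 0, 0, 0]],
  ],
)

```text
clock: 14.07
position: [541.0, 77.6, 123.6]
ee_rot: [-0.107, 0.989, 0.011, 0.105]
contact_force: [-0.6, -0.2, 1.1]
gripper_width: 85.5
grasp_force: 0.0
```

```bash
python3 - <<'E'
from kin import *
Y=row[3]; q=tool(76,Y); n=frame(row)[:,2]; t=gp(pt(row,2,-86,-1.5,-51+24),q)
w=[(t+60*n,q,0,20),(t,q,0,12)]; rows(w)
E
```

```text
[[[0,-0.0068,-0.0016,0.0151,0,-0.9,0.1],[0,-0.0066,-0.0016,0.0151,0,-0.9,0.1],[0,-0.0028,0,0.0096,0,0,0],[0,-0.0027,0,0.0096,0,0,0],[0,-0.0028,0,0.0096,0,0,0],[0,-0.0028,0,0.0097,0,0,0],[0,-0.0028,0.0001,0.0096,0,0,0],[0,-0.0027,0,0.0096,0,0,0]]]
```

Request:
servo_tool(
  commands=[
    [[0, -0.007, -0.0015, 0.015, 0, -0.9, 0.1], [0, -0.0065, -0.0015, 0.015, 0, -0.9, 0.1], [0, -0.003, 0, 0.0095, 0, 0, 0], [0, -0.0025, 0, 0.0095, 0, 0, 0], [0, -0.003, 0, 0.0095, 0, 0, 0], [0, -0.003, 0, 0.0095, 0, 0, 0], [0, -0.003, 0, 0.0095, 0, 0, 0], [0, 0, 0, 0, 0, 0, 0]],
  ],
)

```text
clock: 14.73
position: [588.7, 83.4, 58.2]
ee_rot: [-0.104, 0.987, 0.013, 0.124]
contact_force: [0.2, -0.4, 0.5]
gripper_width: 85.2
grasp_force: 0.0
```

```bash
python3 - <<'E'
from kin import *
Y=row[3]; q=tool(76,Y); t=gp(pt(row,2,-86,-1.5,-51+24),q); rows([(t,q,0,12)]); print(arm.read_state()["joints"].round(2))
E
```

```text
[[[0,0.0007,0.0006,0.0066,0,0.2,0],[0,0.0007,0.0007,0.0066,0,0.1,-0.1]]]
[ 0.44  0.42 -0.53  0.15 -0.38 -1.93]
```

Request:
servo_tool(
  commands=[
    [[0, 0.0005, 0.0005, 0.006, 0, 0.1, 0], [0, 0.0005, 0.0005, 0.006, 0, 0.1, 0], [0, 0, 0, 0, 0, 0, 0], [255, 0, 0, 0, 0, 0, 0], [255, 0, 0, 0, 0, 0, 0], [255, 0, 0, 0, 0, 0, 0], [255, 0, 0, 0, 0, 0, 0], [255, 0, 0, 0, 0, 0, 0]],
  ],
)

```text
clock: 15.4
position: [590.3, 84.9, 48.7]
ee_rot: [-0.104, 0.987, 0.013, 0.124]
contact_force: [-0.6, -0.3, 2.8]
gripper_width: 39.1
grasp_force: 61.1
```

```bash
python3 - <<'E'
from kin import *
s=arm.read_state(); q=R.from_quat(s["ee_rot"]); print(s["position"].round(1),s["gripper_width"],s["contact_force"].round(1))
F=frame(row); print('grasp pt in lid frame',(F.T@(s["position"]-18.7*q.as_matrix()[:,2]-pt(row,2,0,0,0))).round(1))
rel=q.inv()*R.from_matrix(F); print('part in tool', rel.as_matrix().round(3).tolist())
np.savez('grasp.npz',rel=rel.as_quat(),off=q.inv().apply(pt(row,2,-86,0,-51+17.5)-s["position"]))
n=F[:,2]; w=[(s["position"]+150*n,q,255,30)]; rows(w); chk(w)
E
```

```text
[590.3  84.9  48.7] 39.052038630795394 [-0.6 -0.3  2.8]
grasp pt in lid frame [-84.2  -1.6 -23.9]
part in tool [[-0.963, 0.001, 0.271], [0.001, 1.0, -0.0], [-0.271, 0.0, -0.963]]
[[[255,0.0081,0,-0.0289,0,0,0],[255,0.0082,0,-0.0289,0,0,0],[255,0.0081,0,-0.0288,0,0,0],[255,0.0081,0,-0.0289,0,0,0],[255,0.0082,0,-0.0289,0,0,0]]]
wp [517.  69. 179.] 5 q [ 0.48  0.14 -0.54  0.11 -0.65 -1.92] speed 0.26 err2e-24
```

Request:
servo_tool(
  commands=[
    [[255, 0.003, 0, -0.01, 0, 0, 0], [255, 0.0055, 0, -0.02, 0, 0, 0], [255, 0.008, 0, -0.029, 0, 0, 0], [255, 0.008, 0, -0.029, 0, 0, 0], [255, 0.008, 0, -0.029, 0, 0, 0], [255, 0.008, 0, -0.029, 0, 0, 0], [255, 0, 0, 0, 0, 0, 0]],
  ],
)

```text
clock: 15.98
position: [516.5, 69.2, 185.3]
ee_rot: [-0.104, 0.986, 0.015, 0.127]
contact_force: [0.5, 0.2, -0.8]
gripper_width: 39.1
grasp_force: 61.3
```

```bash
cat > place.py <<'E'
from kin import *
g=np.load('grasp.npz'); rel=R.from_quat(g['rel']); off=g['off']; off[1]=0
pad=np.array([491.8,-327.3,22.]); yaw=.082
def tgt(h): # TCP pose with part underside h above the pad
    Q=R.from_euler('z',yaw)*rel.inv(); return pad+[0,0,17.5+h]-Q.apply(off),Q
E
python3 - <<'E'
from place import *
s=arm.read_state(); print(s["position"].round(1),s["gripper_width"])
t,Q=tgt(50); w=[((500,-100,220),R.from_quat(s["ee_rot"]),255,35),(t+[0,0,40],Q,255,35),(t,Q,255,25)]; rows(w); chk(w); print(t)
E
```

```text
[516.5  69.2 185.3] 39.142934278094266
[[[255,0.0082,-0.0324,-0.0094,0,0,0],[255,0.0082,-0.0324,-0.0094,0,0,0],[255,0.0082,-0.0324,-0.0094,0,0,0],[255,0.0082,-0.0324,-0.0094,0,0,0],[255,0.0082,-0.0323,-0.0095,0,0,0],[255,0.0102,-0.0276,0.01,0,3.8,0.9],[255,0.0092,-0.0277,0.0107,0,3.8,1],[255,0.0079,-0.0278,0.0112,0,3.8,0.9],[255,0.0067,-0.028,0.0117,0,3.8,1],[255,0.0054,-0.028,0.0121,0,3.8,0.9]]]
[[[255,0.0042,-0.0282,0.0125,0.1,3.8,1],[255,0.0028,-0.0282,0.0127,0,3.8,0.9],[255,0.0016,-0.0282,0.0129,0,3.8,1],[255,-0.0054,0,0.0192,0,0,0],[255,-0.0055,0,0.0193,0,0,0]]]
wp [ 500 -100  220] 5 q [ 0.1   0.09 -0.43 -0.04 -0.8  -1.44] speed 0.38 err8e-20
wp [ 489. -328.  121.] 8 q [-0.27  0.53 -0.11  0.1  -1.19 -1.27] speed 0.26 err7e-21
wp [ 489. -328.   81.] 2 q [-0.27  0.57 -0.15  0.1  -1.11 -1.28] speed 0.16 err2e-30
[ 488.51689932 -327.56628244   81.13117842]
```

Request:
servo_tool(
  commands=[
    [[255, 0.008, -0.0325, -0.0095, 0, 0, 0], [255, 0.008, -0.0325, -0.0095, 0, 0, 0], [255, 0.008, -0.0325, -0.0095, 0, 0, 0], [255, 0.008, -0.0325, -0.0095, 0, 0, 0], [255, 0.008, -0.0325, -0.0095, 0, 0, 0], [255, 0.01, -0.0275, 0.01, 0, 3.8, 0.9], [255, 0.009, -0.0275, 0.0105, 0, 3.8, 1], [255, 0.008, -0.028, 0.011, 0, 3.8, 0.9], [255, 0.0065, -0.028, 0.0115, 0, 3.8, 1], [255, 0.0055, -0.028, 0.012, 0, 3.8, 0.9]],
  ],
)

```text
clock: 16.82
position: [493.3, -244.0, 154.5]
ee_rot: [-0.064, 0.997, 0.001, -0.044]
contact_force: [1.2, 0.4, -1.0]
gripper_width: 39.2
grasp_force: 61.4
```

Request:
servo_tool(
  commands=[
    [[255, 0.004, -0.028, 0.0125, 0, 3.8, 1], [255, 0.003, -0.028, 0.0125, 0, 3.8, 0.9], [255, 0.0015, -0.028, 0.013, 0, 3.8, 1], [255, 0, 0, 0, 0, 0, 0], [255, 0, 0, 0, 0, 0, 0]],
  ],
)

```text
clock: 17.23
position: [488.0, -328.0, 115.1]
ee_rot: [-0.038, 0.989, -0.005, -0.143]
contact_force: [-0.4, 0.5, -1.8]
gripper_width: 39.5
grasp_force: 61.6
```

```bash
python3 - <<'E'
from place import *
s=arm.read_state(); print(s["position"].round(1),s["gripper_width"],s["contact_force"].round(2))
t,Q=tgt(15); rows([(t,Q,255,15)])
# view from scene: predicted outline of the held part for checking
q=R.from_quat(s["ee_rot"]); c=s["position"]+q.apply(off); P=q*rel
f=cams.get_image("scene")["frame"]; snap("scene","x.png")
im=cv2.resize(f[130:250,170:300],(780,720)[:2] if 0 else (650,600),interpolation=cv2.INTER_CUBIC)
for z in(-17.5,17.5):
    pts=np.array([(proj("scene",c+P.apply([a,b,z]))-[170,130])*5 for a,b in((35,20),(35,-20),(-35,-20),(-35,20))])
    cv2.polylines(im,[pts.astype(int)],True,(0,0,255) if z<0 else (255,0,0),1)
pp=[(proj("scene",pad+R.from_euler('z',yaw).apply([a,b,0]))-[170,130])*5 for a,b in((47.5,32.5),(47.5,-32.5),(-47.5,-32.5),(-47.5,32.5))]
cv2.polylines(im,[np.array(pp).astype(int)],True,(0,255,255),1)
cv2.imwrite('pics/held.png',im)
E
```

```text
[ 488.  -328.   115.1] 39.521718683611134 [-0.4   0.47 -1.83]
[[[255,-0.004,0.0001,0.0132,0,-0.2,0],[255,-0.004,0,0.0132,0,-0.1,-0.1],[255,-0.0039,0.0001,0.0132,0.1,-0.2,0],[255,-0.0039,0.0001,0.0133,0,-0.1,-0.1],[255,-0.0039,0.0001,0.0132,0,-0.2,0]]]
```

View pics/held.png

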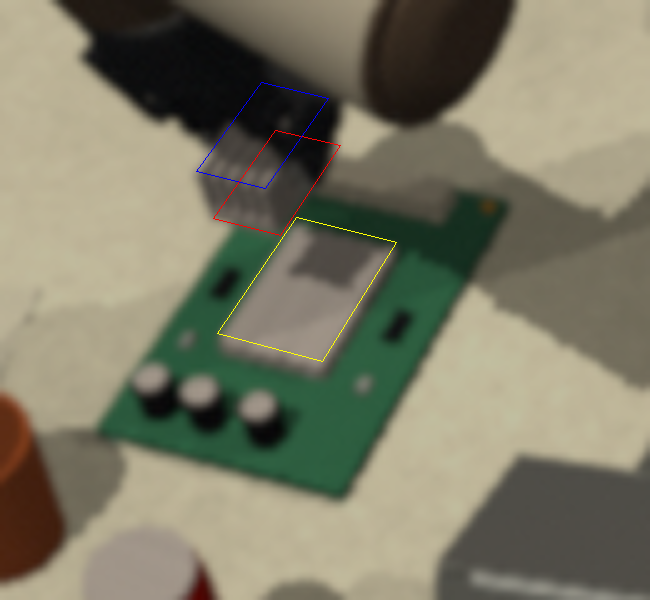

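The held heat sink, with fins up, matches its predicted outline: near lower edge at (213,219)–(281,235). The pad matches the yellow outline, (218,333) to (396,242). I'll lower it.

Request:
servo_tool(
  commands=[
    [[255, -0.004, 0, 0.013, 0, -0.2, 0], [255, -0.004, 0, 0.013, 0, -0.1, -0.1], [255, -0.004, 0, 0.013, 0, -0.2, 0], [255, -0.004, 0, 0.013, 0, -0.1, -0.1], [255, -0.004, 0, 0.013, 0, -0.2, 0], [255, 0, 0, 0, 0, 0, 0], [255, 0, 0, 0, 0, 0, 0]],
  ],
)

```text
clock: 17.92
position: [490.8, -326.8, 51.6]
ee_rot: [-0.041, 0.99, -0.006, -0.134]
contact_force: [-0.2, 0.4, -1.8]
gripper_width: 39.1
grasp_force: 61.6
```

```bash
python3 - <<'E'
from place import *
s=arm.read_state(); q=R.from_quat(s["ee_rot"]); c=s["position"]+q.apply(off); P=q*rel
print('part rel. pad',(R.from_euler('z',yaw).inv().apply(c-pad-[0,0,17.5])).round(2),'tilt',(R.from_euler('z',yaw).inv()*P).as_rotvec(degrees=True).round(2),s["contact_force"].round(2))
t,Q=tgt(2); rows([(t,Q,255,4)])
E
```

```text
part rel. pad [ 2.26  0.64 20.5 ] tilt [-0.07 -0.36  0.18] [-0.23  0.42 -1.83]
[[[255,-0.0005,-0.0001,0.0037,0,0.1,0],[255,-0.0006,-0.0001,0.0037,0,0,0.1],[255,-0.0005,-0.0002,0.0037,-0.1,0.1,0],[255,-0.0006,-0.0001,0.0036,0,0.1,0],[255,-0.0005,-0.0001,0.0037,0,0.1,0.1]]]
```

Request:
servo_tool(
  commands=[
    [[255, -0.0005, 0, 0.0035, 0, 0.1, 0], [255, -0.0005, 0, 0.0035, 0, 0, 0.1], [255, -0.0005, -0.0005, 0.0035, 0, 0.1, 0], [255, -0.0005, 0, 0.0035, 0, 0.1, 0], [255, -0.0005, 0, 0.002, 0, 0.1, 0.1], [255, 0, 0, 0, 0, 0, 0], [255, 0, 0, 0, 0, 0, 0]],
  ],
)

```text
clock: 18.5
position: [488.8, -328.2, 34.2]
ee_rot: [-0.039, 0.99, -0.006, -0.138]
contact_force: [0.3, -0.1, -2.2]
gripper_width: 39.0
grasp_force: 61.6
```

```bash
cat > rp.py <<'E'
from place import *
s=arm.read_state(); q=R.from_quat(s["ee_rot"]); c=s["position"]+q.apply(off); P=q*rel
print('part rel. pad',(R.from_euler('z',yaw).inv().apply(c-pad-[0,0,17.5])).round(2),'tilt',(R.from_euler('z',yaw).inv()*P).as_rotvec(degrees=True).round(2),s["contact_force"].round(2))
d=q.inv().apply([0,0,-1]);print('down in tool',d.round(3),'toX',q.inv().apply(R.from_euler('z',yaw).apply([1,0,0])).round(3))
E
python3 rp.py
```

```text
part rel. pad [ 0.25 -0.69  3.08] tilt [-0.11  0.11 -0.09] [ 0.28 -0.1  -2.18]
down in tool [-0.273  0.002  0.962] toX [-0.962  0.003 -0.273]
```

Request:
servo_tool(
  commands=[
    [[255, -0.0003, 0.0005, 0.001, 0, 0, 0], [255, -0.0003, 0, 0.001, 0, 0, 0], [255, 0, 0, 0, 0, 0, 0]],
  ],
)

```text
clock: 18.75
position: [488.8, -327.6, 32.2]
ee_rot: [-0.039, 0.99, -0.006, -0.137]
contact_force: [0.2, -0.0, -2.1]
gripper_width: 39.2
grasp_force: 61.6
```

Request:
servo_tool(
  commands=[
    [[255, -0.0003, 0, 0.001, 0, 0, 0], [255, 0, 0, 0, 0, 0, 0]],
  ],
)

```text
clock: 18.92
position: [488.8, -327.6, 31.2]
ee_rot: [-0.039, 0.99, -0.006, -0.137]
contact_force: [-0.4, -0.3, -2.1]
gripper_width: 39.1
grasp_force: 61.6
```

Request:
servo_tool(
  commands=[
    [[255, -0.0002, 0, 0.0007, 0, 0, 0], [255, 0, 0, 0, 0, 0, 0]],
  ],
)

```text
clock: 19.08
position: [488.8, -327.7, 30.5]
ee_rot: [-0.039, 0.99, -0.006, -0.137]
contact_force: [-0.1, -0.2, -2.4]
gripper_width: 39.1
grasp_force: 61.6
```

Request:
servo_tool(
  commands=[
    [[255, -0.0002, 0, 0.0007, 0, 0, 0], [255, 0, 0, 0, 0, 0, 0]],
  ],
)

```text
clock: 19.25
position: [488.8, -327.7, 29.8]
ee_rot: [-0.039, 0.99, -0.006, -0.137]
contact_force: [-0.6, 1.2, -2.3]
gripper_width: 39.2
grasp_force: 61.6
```

Request:
servo_tool(
  commands=[
    [[255, -0.0002, 0, 0.0007, 0, 0, 0], [255, 0, 0, 0, 0, 0, 0]],
  ],
)

```text
clock: 19.42
position: [488.8, -327.7, 29.0]
ee_rot: [-0.039, 0.99, -0.006, -0.137]
contact_force: [-0.5, -0.0, -1.9]
gripper_width: 39.3
grasp_force: 61.6
```

Request:
servo_tool(
  commands=[
    [[255, -0.0002, 0, 0.0007, 0, 0, 0], [255, 0, 0, 0, 0, 0, 0]],
  ],
)

```text
clock: 19.58
position: [488.8, -327.7, 28.3]
ee_rot: [-0.039, 0.99, -0.006, -0.137]
contact_force: [0.1, 0.6, -1.2]
gripper_width: 39.0
grasp_force: 61.6
```

Request:
servo_tool(
  commands=[
    [[255, -0.0002, 0, 0.0007, 0, 0, 0], [255, 0, 0, 0, 0, 0, 0]],
  ],
)

```text
clock: 19.75
position: [488.8, -327.7, 27.6]
ee_rot: [-0.039, 0.99, -0.006, -0.137]
contact_force: [-0.5, 0.9, -1.4]
gripper_width: 39.1
grasp_force: 61.6
```

Request:
servo_tool(
  commands=[
    [[255, -0.0002, 0, 0.0007, 0, 0, 0], [255, 0, 0, 0, 0, 0, 0]],
  ],
)

```text
clock: 19.92
position: [488.8, -327.7, 26.9]
ee_rot: [-0.039, 0.99, -0.006, -0.137]
contact_force: [0.3, -0.2, -1.7]
gripper_width: 39.4
grasp_force: 61.6
```

Request:
servo_tool(
  commands=[
    [[255, -0.0001, 0, 0.0005, 0, 0, 0], [255, 0, 0, 0, 0, 0, 0]],
  ],
)

```text
clock: 20.08
position: [488.9, -327.7, 26.7]
ee_rot: [-0.039, 0.99, -0.006, -0.137]
contact_force: [0.2, 1.3, 0.5]
gripper_width: 39.2
grasp_force: 61.9
```

Request:
servo_tool(
  commands=[
    [[255, -0.0001, 0, 0.0005, 0, 0, 0], [255, 0, 0, 0, 0, 0, 0]],
  ],
)

```text
clock: 20.25
position: [488.9, -327.7, 26.7]
ee_rot: [-0.039, 0.99, -0.007, -0.137]
contact_force: [-1.4, 0.9, 3.5]
gripper_width: 39.2
grasp_force: 62.2
```

```bash
python3 rp.py; python3 - <<'E'
from place import *
# edge scores: part bottom near edge (x=+35 end, seen by scene cam) for height shift
f=cams.get_image("scene")["frame"]; t=cams.get_image("top")["frame"]
g=cv2.cvtColor(f,cv2.COLOR_BGR2GRAY).astype(np.float32)
s=arm.read_state(); q=R.from_quat(s["ee_rot"]); c=s["position"]+q.apply(off); P=q*rel
def samp(p): return cv2.remap(g,np.float32([[p[0]]]),np.float32([[p[1]]]),cv2.INTER_CUBIC)[0,0]
print('brightness down the +x end face (mm rel. predicted underside):')
for h in range(40,-22,-2): print(h,round(float(np.mean([samp(proj("scene",c+P.apply([35,b,h-17.5]))) for b in np.linspace(-15,15,13)])),0),end='; ')
E
```

```text
part rel. pad [ 0.34 -0.15 -4.48] tilt [-0.12  0.08 -0.08] [-1.42  0.9   3.53]
down in tool [-0.272  0.002  0.962] toX [-0.962  0.003 -0.272]
brightness down the +x end face (mm rel. predicted underside):
40 95.0; 38 92.0; 36 89.0; 34 84.0; 32 80.0; 30 77.0; 28 75.0; 26 74.0; 24 74.0; 22 75.0; 20 77.0; 18 79.0; 16 83.0; 14 88.0; 12 92.0; 10 95.0; 8 98.0; 6 99.0; 4 103.0; 2 108.0; 0 115.0; -2 122.0; -4 129.0; -6 133.0; -8 136.0; -10 137.0; -12 136.0; -14 133.0; -16 127.0; -18 120.0; -20 112.0;
```

Contact with the pad shows as a force change of about 5 N, with z no longer falling. I'll relieve the preload, open, and rise straight up.

Request:
servo_tool(
  commands=[
    [[255, 0.0002, 0, -0.0006, 0, 0, 0], [200, 0, 0, 0, 0, 0, 0], [90, 0, 0, 0, 0, 0, 0], [70, 0, 0, 0, 0, 0, 0], [70, 0, 0, 0, 0, 0, 0], [70, 0, 0, 0, 0, 0, 0]],
  ],
)

```text
clock: 20.85
position: [488.8, -327.8, 26.3]
ee_rot: [-0.039, 0.99, -0.006, -0.137]
contact_force: [-0.9, 0.7, -0.1]
gripper_width: 61.7
grasp_force: 0.0
```

Request:
servo_tool(
  commands=[
    [[70, 0.0014, 0, -0.005, 0, 0, 0], [70, 0.0027, 0, -0.01, 0, 0, 0], [70, 0.0054, 0, -0.019, 0, 0, 0], [70, 0.008, 0, -0.029, 0, 0, 0], [70, 0.01, 0, -0.035, 0, 0, 0], [70, 0.01, 0, -0.035, 0, 0, 0], [70, 0.01, -0.03, -0.02, 0, 0, 0], [70, 0.01, -0.035, -0.01, 0, 0, 0], [70, 0.01, -0.035, 0, 0, 0, 0], [70, 0.01, -0.035, 0, 0, 0, 0]],
  ],
)

```text
clock: 21.68
position: [469.7, -465.7, 207.9]
ee_rot: [-0.039, 0.99, -0.008, -0.136]
contact_force: [0.8, 1.6, -0.3]
gripper_width: 61.9
grasp_force: 0.0
```

Request:
servo_tool(
  commands=[
    [[70, 0.02, -0.035, 0, 0, 0, 0], [70, 0.02, -0.03, 0, 0, 0, 0], [70, 0.02, -0.03, 0, 0, 0, 0], [70, 0, 0, 0, 0, 0, 0]],
  ],
)

```text
clock: 22.02
position: [415.5, -568.5, 223.1]
ee_rot: [-0.036, 0.99, -0.007, -0.137]
contact_force: [1.0, -0.7, 0.3]
gripper_width: 61.9
grasp_force: 0.0
```

```bash
python3 - <<'E'
from place import *
d=cams.get_image("top"); f=d["frame"]; cv2.imwrite('pics/fin.png',f)
a=cv2.cvtColor(cv2.imread('pics/t0.png'),cv2.COLOR_BGR2GRAY).astype(int); b=cv2.cvtColor(f,cv2.COLOR_BGR2GRAY).astype(int)
# pad-frame brightness map at part top height and pad height
def line(z,pts): return [int(cv2.remap(b.astype(np.float32),np.float32([[p[0]]]),np.float32([[p[1]]]),1)[0,0]) for p in (proj("top",pad+[0,0,z]+R.from_euler('z',yaw).apply([x,y,0])) for x,y in pts)]
print('across y -44..44 by 2, x=0, z=top');print(line(35,[(0,y) for y in range(-44,45,2)]))
print('before');b0=b;b=a;print(line(0,[(0,y) for y in range(-44,45,2)]));b=b0
for y in(-10,0,10): print('along x -60..60 by 3',y,line(35,[(x,y) for x in range(-60,61,3)]))
dm=(abs(b-a)>25).astype(np.uint8); n,_,st,_=cv2.connectedComponentsWithStats(dm); print([r.tolist() for r in st[1:] if r[4]>25])
print(arm.read_state()["position"])
E
```

```text
across y -44..44 by 2, x=0, z=top
[38, 33, 33, 33, 38, 47, 53, 56, 57, 57, 63, 75, 88, 95, 91, 76, 67, 81, 91, 86, 74, 72, 90, 89, 77, 72, 80, 90, 84, 72, 76, 86, 89, 77, 60, 56, 68, 84, 99, 107, 108, 103, 87, 71, 61]
before
[49, 54, 55, 54, 53, 60, 72, 84, 94, 98, 100, 101, 100, 99, 99, 99, 98, 98, 99, 100, 100, 100, 99, 99, 99, 98, 98, 98, 99, 99, 100, 100, 101, 101, 101, 100, 100, 94, 81, 66, 56, 55, 56, 57, 56]
along x -60..60 by 3 -10 [56, 56, 55, 51, 46, 62, 84, 90, 91, 86, 77, 74, 74, 74, 74, 72, 72, 73, 77, 80, 81, 79, 79, 78, 78, 80, 82, 82, 81, 80, 78, 79, 87, 97, 101, 97, 78, 60, 59, 59, 61]
along x -60..60 by 3 0 [57, 56, 55, 51, 48, 64, 82, 86, 76, 72, 77, 81, 81, 81, 79, 78, 82, 84, 85, 87, 90, 88, 85, 84, 84, 85, 85, 86, 89, 87, 84, 85, 91, 97, 98, 89, 70, 60, 60, 63, 63]
along x -60..60 by 3 10 [56, 57, 53, 47, 46, 66, 86, 84, 72, 71, 79, 84, 83, 85, 89, 89, 89, 88, 91, 92, 90, 91, 89, 88, 89, 89, 90, 92, 90, 89, 89, 89, 93, 99, 100, 93, 72, 59, 61, 62, 63]
[[261, 89, 299, 311, 10309], [602, 113, 28, 48, 909], [622, 140, 18, 13, 116], [619, 154, 11, 11, 64], [151, 158, 9, 5, 35], [121, 161, 22, 7, 59], [590, 165, 22, 19, 237], [148, 167, 9, 11, 29], [178, 168, 17, 23, 206], [608, 176, 32, 202, 3663], [634, 179, 6, 20, 92], [191, 191, 11, 8, 30], [427, 197, 4, 28, 41], [410, 198, 17, 30, 207], [226, 203, 31, 26, 159], [189, 206, 10, 16, 96], [566, 207, 42, 36, 365], [166, 213, 32, 29, 184], [257, 214, 8, 8, 49], [198, 226, 8, 9, 53], [507, 247, 102, 153, 6890], [524, 323, 14, 23, 81], [464, 328, 31, 26, 217], [625, 336, 15, 37, 354], [421, 350, 88, 50, 2282], [225, 368, 34, 32, 334], [268, 375, 64, 25, 588], [535, 374, 67, 26, 1302], [604, 380, 10, 20, 68], [250, 389, 22, 11, 106]]
[ 416.90580419 -566.31657134  222.44733553]
```

The top view shows five fin peaks between y = −18 and +20 mm of the pad's centre and the ends near ±35 mm. The part is fins up, centred to about 1 mm, and the arm is clear.

```bash
python3 -c "
from bench import ticket
print(ticket.job_done())"
```

```text
the job is handed in; nothing more can be done
None
```

I found the heat sink in tub_2, laid it fins up on the pad within about 1 mm of its centre and in line with its long side, and handed the job in at about 22 s; lids 1 and 2 were left standing open, lid 3 shut, and the transformer in its tub.

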